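# Change the label roll and pack away the hand stamps

### The arm

A 6-joint arm with a two-finger parallel gripper is mounted at the origin on the work surface. World frame = base frame: x ahead of the robot, y to its left, z up, the work surface at z = 0. Lengths are in m, angles in rad, forces in N, time in s.
With the tool pointing down it reaches from about 0.225 to 0.875 m from the base axis. Payload 3.4 kg.
Tool frame: the origin (TCP) lies on the mounting face of the last link; the fingertips stand 173 mm ahead of it and the grasp point (between the pads) lies 155 mm ahead of it; x points along the fingers, y is the direction in which the jaws open and shut, and the axes are right-handed (so a half turn about x gives the same grasp; the last joint's range is limited). The gripper opens to 85 mm and grips with 20 to 120 N. Pads are 22 mm wide; open, the fingers measure 114 mm over their backs; the gripper's body (76 mm by 85 mm) begins 54 mm behind the grasp point. The pads swing forward as they close: fully open they stand 13 mm farther back than shut.
Start: joints at [1.139, 0.276, 1.505, -0, 1.361, -0.121], TCP at [0.176, 0.547, 0.405] pointing down, gripper open.
Joint ranges: [-2.89, 2.89], [-0.75, 2.08], [0.22, 2.7], [-1.18, 4.32], [0.11, 2.71], [-2.7, 2.7]. Speed limits (rad/s): [2.57, 2.57, 3.14, 3.14, 3.14, 3.14].

### API

Orientations are given as a unit quaternion [w, x, y, z].
In Python, from rig import manip gives the robot as it stands.
- The arm moves only by the tool arm_command, never from a script. Its argument "targets" is a list of rows, each an object with "dp": the shift along the tool's x, y, z in m, a list of three; "turn": the turn, a rotation vector about the tool's x, y, z in degrees, a list of three; "grip": the opening, from -1 (shut) to 1 (fully open). In form: [{"dp": [tx, ty, tz], "turn": [wx, wy, wz], "grip": grip}, ...]. A call has 1 to 8 rows; each row shifts and turns the commanded pose from where the row before left it, along the tool's axes as they then stand; what a row does not reach is not made up. A row lasts 1/10 s, in which the tool goes at most 50 mm and 8.59 degrees, less where a joint would pass 70% of its speed; a pose out of reach is approached as far as the arm can. A call with a gripper value outside its range is refused whole. The fingers move at their own pace and stop on an object; "grip_force" is the grip in N (left out, the last holds). Time passes only in rows, so rows that do not move let the fingers close. It gives the time, the measured TCP pose, the force and the opening at its end, in the units of the state.
- manip.get_state(): the state, without advancing time (a new reading comes with each control period).
- manip.get_image(name): name is "side" or "top" or "wrist"; returns the picture (480x640x3 uint8, red, green, blue); there is no depth.
- manip.calibration(name): a dict with "fx", "fy", "cx", "cy" (pixels), "R" (3x3) and "t" (3): a world point X has camera coordinates R X + t. Camera axes: x right, y down, z forward; pixel columns grow to the right and rows downward; lengths in m; the calibration is good to about 2 mm. The wrist camera is an equidistant fisheye: a pixel r from the principal point sees the ray r / f radians off the axis. A picture is of the moment at which its call begins: read the wrist's pose just before it. calibration takes no time and is no camera call; for the wrist camera it gives the pose at the moment of the call.
- manip.sign_off(): hands the job in, once; it reports no verdict.
The state is a dict: "clock": time; "qpos": joint angles; "qd": joint speeds; "effort": joint torques, N m; "position": TCP position; "ee_rot": TCP orientation; "contact_force": force on the tool from outside, world axes, zero at the start; "moment": the same for the moment, N m; "width": finger opening in m.
Only numpy, scipy, OpenCV 4.12 (cv2) and the standard library are available. Lean on these libraries where they do the work, as an engineer would, in place of code of your own. Each camera call takes 0.05 s, during which the arm holds its last target.

### The job

Put the label-stamping corner in order: take the spent cardboard core off the spindle into the scrap tray, and set the fresh paper roll fully down over the spindle. Lay every hand stamp grip-up in the wooden box, thick ones in the deep bay and thin ones in the shallow bay, so that nothing stands above the rim; once all are in, check it by drawing the straightedge, held flat across the box and touching the rim, from the end nearest the robot to the far end, then lay the straightedge flat on the console again. Leave the turtle, ink tin and cup where they are.

Things in the scene. Friction and masses are not known exactly. Their poses are not given: they have to be found in the camera images.
- box: the fixed dark wooden stamp box, open on top, 178 (x) x 118 (y) x 70 mm high, walls 6 mm; origin under its centre. A 6 mm partition at x = 0, as high as the rim, divides it into two bays, each 80 (x) x 106 mm (y) inside, side by side along x. It turns up to 0.15 rad from the world's axes; its -x end is the end nearest the robot
- box_rim (a point): the centre of the box's mouth, in the plane of the rim, 70 mm above the console; axes as the box's
- deep_bay (a point): the centre of the floor of the deep bay (-x half of the box, nearest the robot), 64 mm below the rim; axes as the box's. It holds two thick stamps side by side along y, at y = -26.5 and +26.5 mm, their x along the box's x
- shallow_bay (a point): the centre of the raised floor (light wood) of the shallow bay (+x half), 46 mm below the rim; axes as the box's. It holds two thin stamps side by side in the same way
- thick_stamp_a: a thick hand stamp, or None if it is absent in this run: a plain wooden block 72 (its x) x 44 (its y) x 34 mm high with an upright rectangular wooden grip centred on top, 18 (x) x 26 (y) x 26 mm high, 60 mm tall in all. Origin at the centre of its underside, z up. It starts lying face down on the console, held by its grip from above. Mass 60 to 140 g
- thick_stamp_b: a thick hand stamp, or None if it is absent in this run: a plain wooden block 72 (its x) x 44 (its y) x 34 mm high with an upright rectangular wooden grip centred on top, 18 (x) x 26 (y) x 26 mm high, 60 mm tall in all. Origin at the centre of its underside, z up. It starts lying face down on the console, held by its grip from above. Mass 60 to 140 g
- thin_stamp_a: a thin hand stamp, or None if it is absent in this run: a plain wooden block 72 (its x) x 44 (its y) x 16 mm high with an upright rectangular wooden grip centred on top, 18 (x) x 26 (y) x 26 mm high, 42 mm tall in all. Origin at the centre of its underside, z up. It starts lying face down on the console, held by its grip from above. Mass 60 to 140 g
- thin_stamp_b: a thin hand stamp, or None if it is absent in this run: a plain wooden block 72 (its x) x 44 (its y) x 16 mm high with an upright rectangular wooden grip centred on top, 18 (x) x 26 (y) x 26 mm high, 42 mm tall in all. Origin at the centre of its underside, z up. It starts lying face down on the console, held by its grip from above. Mass 60 to 140 g
- stand: the fixed label-roll stand: a dark wooden disc, diameter 90, 14 mm thick, with an upright steel spindle at its centre, diameter 18, rising 62 mm above the disc, its top 7 mm tapered; origin under its centre
- seat (a point): the foot of the spindle, on its axis at the disc's top, 14 mm above the console: where the underside of a roll rests
- spindle_tip (a point): the top of the spindle, 76 mm above the console
- core: the spent cardboard core, an empty tube of outer diameter 34, bore 26, length 50 mm, 25 g, standing on the spindle at the start with its underside on the disc; origin at the centre of its underside, z along its axis
- roll: the fresh roll of label paper, a hard roll of outer diameter 60, bore 26, 50 mm high, about 110 g, standing upright on the console; origin at the centre of its underside, z along its axis
- scrap_tray: the fixed square dark steel scrap tray, 120 x 120 x 30 mm high, walls and floor 4 mm; origin under its centre
- straightedge: a straightedge: an aluminium bar 170 (its y) x 22 (x) x 10 mm high, flat on the console, with a dark wooden upright grip on the middle of its top, 16 (x) x 50 (y) x 28 mm high (38 mm tall in all); origin at the centre of its underside. 120 g
- turtle: bystander, a ceramic turtle figurine about 110 long, 40 mm tall; origin under its centre
- ink_tin: bystander, a flat ink-pad tin 55 x 85 x 16 mm; origin under its centre
- brush_cup: bystander, a white ceramic cup 72 wide, 85 mm tall; origin under its centre
There are look-alikes about, which are no part of the job. Leave any purple or red look-alike of the thick_stamp_b alone.

How it is judged:
On the way, in this order (a step that is already met when the one before it is completed fails the run):
1. every stamp lies flat in its bay, below the rim (x of thick_stamp_a in the frame of deep_bay between -0.02 and 0.02 m and y of thick_stamp_a in the frame of deep_bay between -0.045 and 0.045 m and z of thick_stamp_a in the frame of deep_bay between -0.003 and 0.0035 m and angle between each of thick_stamp_a, thick_stamp_b, thin_stamp_a, thin_stamp_b's own z axis and vertical below 0.06 rad and x of thick_stamp_b in the frame of deep_bay between -0.02 and 0.02 m and y of thick_stamp_b in the frame of deep_bay between -0.045 and 0.045 m and z of thick_stamp_b in the frame of deep_bay between -0.003 and 0.0035 m and x of thin_stamp_a in the frame of shallow_bay between -0.02 and 0.02 m and y of thin_stamp_a in the frame of shallow_bay between -0.045 and 0.045 m and z of thin_stamp_a in the frame of shallow_bay between -0.003 and 0.0035 m and x of thin_stamp_b in the frame of shallow_bay between -0.02 and 0.02 m and y of thin_stamp_b in the frame of shallow_bay between -0.045 and 0.045 m and z of thin_stamp_b in the frame of shallow_bay between -0.003 and 0.0035 m), for 0.2 s.
2. the straightedge lies across the rim at the end nearest the robot, touching it (x of straightedge in the frame of box_rim between -0.11 and -0.055 m and y of straightedge in the frame of box_rim between -0.035 and 0.035 m and z of straightedge in the frame of box_rim between -0.004 and 0.004 m and angle between straightedge's own z axis and vertical below 0.08 rad and angle between the y axis of straightedge and the y axis of box, either way round below 0.3 rad and contact force between straightedge and box above 0.1 N), for 0.1 s.
3. the straightedge slides over the middle of the box, touching the rim (x of straightedge in the frame of box_rim between -0.02 and 0.02 m and y of straightedge in the frame of box_rim between -0.035 and 0.035 m and z of straightedge in the frame of box_rim between -0.004 and 0.004 m and angle between straightedge's own z axis and vertical below 0.08 rad and angle between the y axis of straightedge and the y axis of box, either way round below 0.3 rad and contact force between straightedge and box above 0.1 N), for 0.1 s.
4. the straightedge reaches the far end, touching the rim (x of straightedge in the frame of box_rim between 0.055 and 0.11 m and y of straightedge in the frame of box_rim between -0.035 and 0.035 m and z of straightedge in the frame of box_rim between -0.004 and 0.004 m and angle between straightedge's own z axis and vertical below 0.08 rad and angle between the y axis of straightedge and the y axis of box, either way round below 0.3 rad and contact force between straightedge and box above 0.1 N), for 0.1 s.
At the end, for the whole second after the job is handed in: Each present stamp stands grip-up on its bay's floor (within 3.5 mm, tilt under 0.06 rad); roll upright on the spindle, within 8 mm of its axis and 4 mm of the disc; core inside the scrap tray, standing or lying; straightedge flat on the console (within 5 mm); all at rest (all of step 1 and horizontal distance between roll and seat below 0.008 m and z of roll in the frame of seat between -0.003 and 0.004 m and angle between roll's own z axis and vertical below 0.08 rad and x of core in the frame of scrap_tray between -0.056 and 0.056 m and y of core in the frame of scrap_tray between -0.056 and 0.056 m and height (world z) of core below 0.03 m and height (world z) of straightedge between -0.003 and 0.005 m and angle between straightedge's own z axis and vertical below 0.06 rad and linear speed of each of thick_stamp_a, thick_stamp_b, thin_stamp_a, thin_stamp_b, roll, core, straightedge below 0.02 m/s); the robot touches nothing.
It fails at once if the turtle is shifted by more than 30 mm (distance of turtle from where it was at the start of the episode above 0.03 m).
It fails at once if the ink tin is shifted by more than 30 mm (distance of ink_tin from where it was at the start of the episode above 0.03 m).
It fails at once if the brush cup is shifted by more than 30 mm (distance of brush_cup from where it was at the start of the episode above 0.03 m).
Of thick_stamp_a, thick_stamp_b, thin_stamp_a, thin_stamp_b only 2 to 4 are there at a start; the rules pass over those that are not, and their reading is None.
At some moment in a run one of thick_stamp_a, thick_stamp_b, thin_stamp_a, thin_stamp_b may be knocked a few centimetres aside while the robot is not near it.
It also fails if it takes over 210 s, if anything falls off the work surface, if the arm or the gripper's body presses on something with over 40 N, if the wrist force passes 120 N, or if a joint passes its speed limit or range.

## Working session

There is one attempt and no reset: what is moved stays moved. The work goes in short steps, Python scripts to look and compute and a tool call to move; the robot and the scene stay as the last step left them, time stands still between calls to the robot, and variables do not carry over. Pictures are saved under pics/ and viewed, and the job is handed in when it is done.

Besides the shell and the picture viewer there is one more tool, called after ">>>" as name(argument=value, ...), one argument or row to a line, values as JSON. arm_command: Moves the arm, as the interface text tells. Its arguments: {"type":"object","properties":{"targets":{"type":"array"},"grip_force":{"type":"number"}},"required":["targets"]}

```bash
mkdir -p pics && ls && python3 - <<'E'
from rig import manip
import cv2
s=manip.get_state();print(s)
for n in("top","side","wrist"):
    c=manip.calibration(n);print(n,{k:(v if not hasattr(v,'round') else v.round(4).tolist() if hasattr(v,'tolist') else v) for k,v in c.items()})
    cv2.imwrite(f"pics/{n}0.png",manip.get_image(n)[:,:,::-1])
E
```

```text
pics
{'clock': 0.0, 'qpos': array([ 1.13898901e+00,  2.76595905e-01,  1.50613129e+00,  6.27512328e-06,
        1.36067384e+00, -1.20977409e-01]), 'qd': array([ 0.00073819, -0.00150463, -0.00172844, -0.00135067,  0.00118662,
       -0.00045008]), 'effort': array([ 1.86071920e-03, -4.16784453e+01, -2.45804071e+01,  3.48927524e-04,
        1.09789224e-02,  4.09665040e-05]), 'position': array([0.17576756, 0.54725952, 0.40383963]), 'ee_rot': array([ 0.69840738,  0.10883902,  0.6987605 , -0.11006802]), 'contact_force': array([-0.01822107,  0.28676314,  0.780073  ]), 'moment': array([0.01441223, 0.015151  , 0.05460597]), 'width': 0.08551183538974078}
top {'fx': 533.7625862912319, 'fy': 533.7625862912319, 'cx': 313.20871850329013, 'cy': 237.8280968230914, 'R': [[-0.0011, -1.0, 0.0017], [-0.9789, 0.0007, -0.2043], [0.2043, -0.0019, -0.9789]], 't': [-0.0558, 0.5753, 1.1892]}
side {'fx': 451.7207578009069, 'fy': 451.7207578009069, 'cx': 323.4887029089181, 'cy': 239.45111551061854, 'R': [[-0.8013, -0.5982, 0.0098], [-0.446, 0.5865, -0.6761], [0.3987, -0.5461, -0.7368]], 't': [0.4253, 0.3378, 0.7156]}
wrist {'fx': 371.64829954431775, 'fy': 371.64829954431775, 'cx': 325.78612797384505, 'cy': 236.30198313962677, 'R': [[0.3054, 0.9522, -0.0024], [0.9058, -0.2898, 0.309], [0.2936, -0.0965, -0.9511]], 't': [-0.5741, -0.0418, 0.3796]}
```

View pics/top0.png

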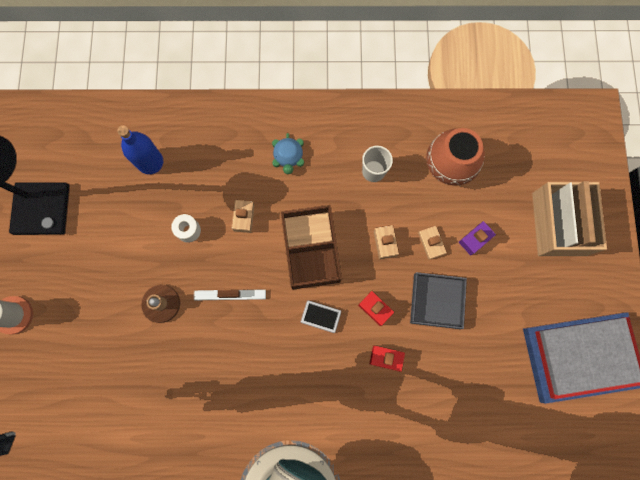

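View pics/side0.png

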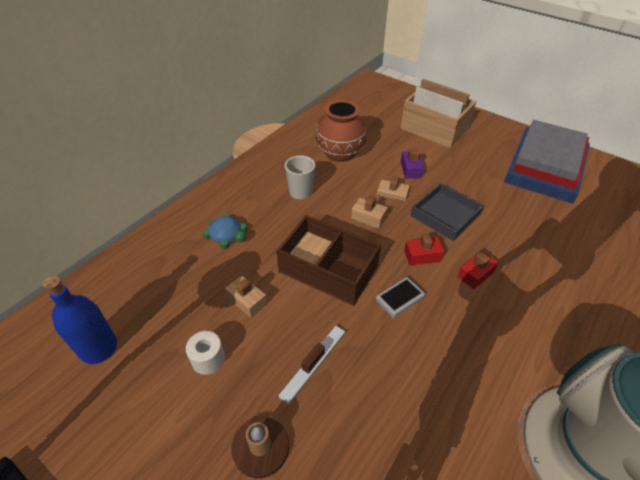

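View pics/wrist0.png

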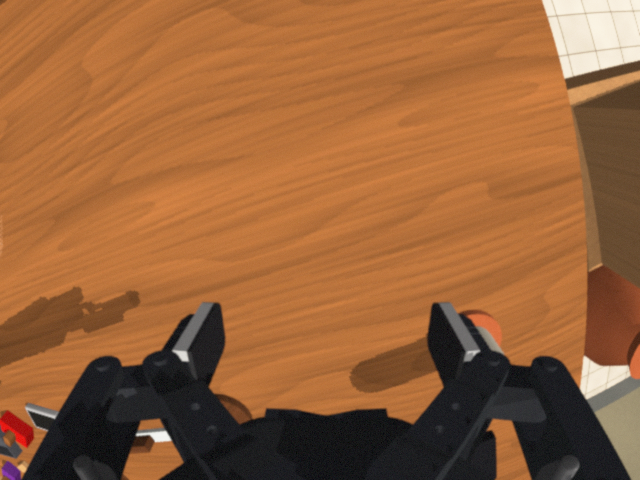

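The top view shows three plain wooden stamps, at about (243,215), (387,241) and (433,241). The purple one (478,238) and the red ones (377,308), (388,358) are look-alikes. The box is at (311,246), the tray at (439,300), the stand at (161,303), the roll at (186,228) and the straightedge at (230,295). I'll enlarge these.

```bash
cat > h.py <<'E'
import numpy as np, cv2
from rig import manip
from scipy.spatial.transform import Rotation as Rn
def rays(c,px,fish=False):
    px=np.atleast_2d(np.asarray(px,float)); a=(px[:,0]-c['cx'])/c['fx']; b=(px[:,1]-c['cy'])/c['fy']
    if fish:
        r=np.hypot(a,b); k=np.where(r>1e-9,np.sin(r)/np.maximum(r,1e-9),1); d=np.c_[a*k,b*k,np.cos(r)]
    else: d=np.c_[a,b,np.ones(len(a))]
    R=np.array(c['R']);return -R.T@np.array(c['t']), d@R
def onto(name,px,h,c=None):
    c=c or manip.calibration(name); o,d=rays(c,px,name=='wrist'); return o+d*((h-o[2])/d[:,2])[:,None]
def proj(name,X,c=None):
    c=c or manip.calibration(name); X=np.atleast_2d(X)@np.array(c['R']).T+np.array(c['t'])
    if name=='wrist':
        r=np.hypot(X[:,0],X[:,1]); k=np.arctan2(r,X[:,2])/np.maximum(r,1e-9); a,b=X[:,0]*k,X[:,1]*k
    else: a,b=X[:,0]/X[:,2],X[:,1]/X[:,2]
    return np.c_[a*c['fx']+c['cx'],b*c['fy']+c['cy']]
def crop(img,x,y,w,h,s,out): cv2.imwrite(out,cv2.resize(img[y:y+h,x:x+w],None,fx=s,fy=s,interpolation=cv2.INTER_CUBIC))
E
python3 - <<'E'
from h import *
t=cv2.imread('pics/top0.png');s=cv2.imread('pics/side0.png')
crop(t,110,190,260,140,3,'pics/t1.png');crop(t,350,200,160,120,5,'pics/t2.png');crop(s,180,130,320,240,2.5,'pics/s1.png')
E
```

```text
(no output)
```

View pics/t1.png

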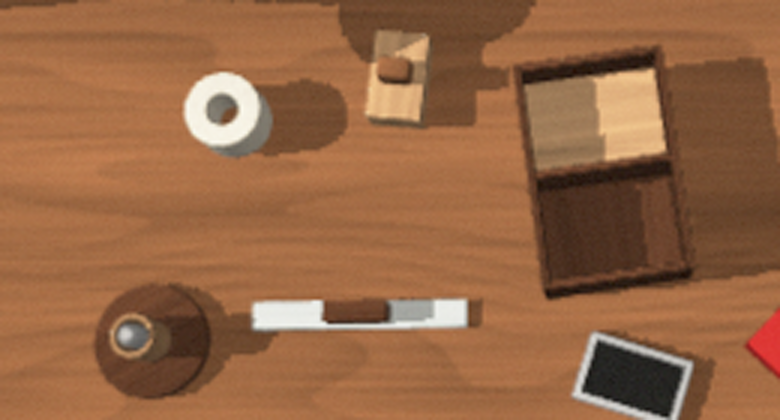

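View pics/t2.png

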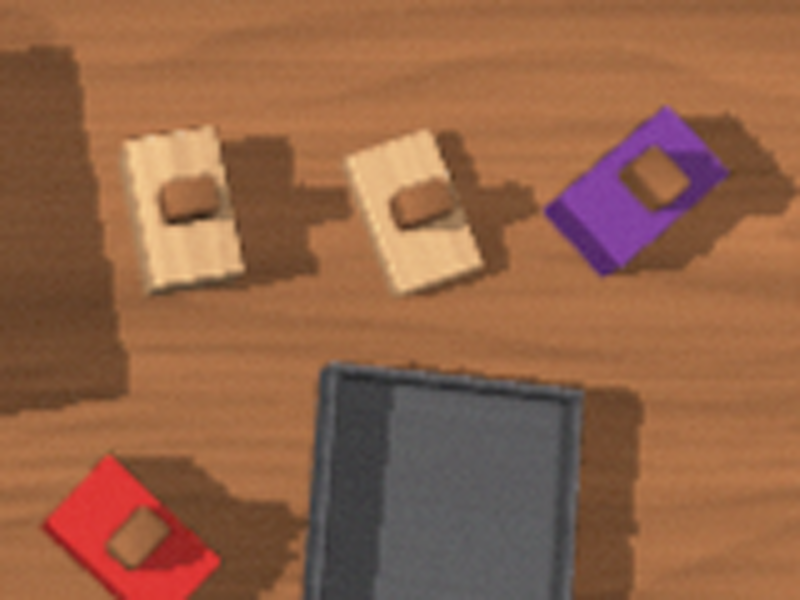

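View pics/s1.png

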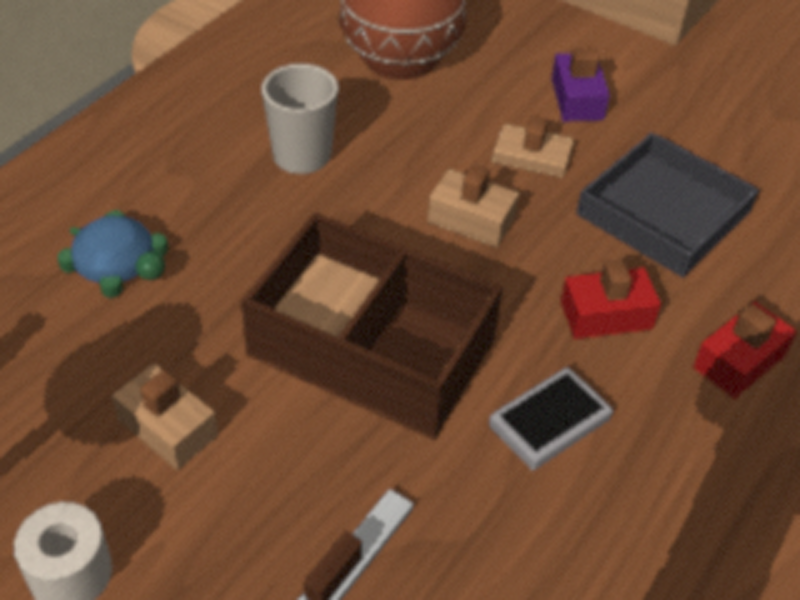

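```bash
python3 - <<'E'
from h import *
T1=lambda p:np.array(p)/3+[110,190]-.33
T2=lambda p:np.array(p)/5+[350,200]-.4
def quad(n,P,h):
    X=onto('top',P,h);c=X.mean(0);e=np.roll(X,-1,0)-X
    print(n,c.round(4),'edges',np.linalg.norm(e,axis=1).round(4),'ang',np.degrees(np.arctan2(e[:,1],e[:,0])).round(1))
quad('box',T1([(517,68),(660,48),(692,272),(547,295)]),.07)
quad('A',T1([(376,30),(430,35),(420,122),(368,118)]),.034)
quad('B',T2([(122,142),(212,125),(243,268),(150,286)]),.034)
quad('C',T2([(345,157),(430,130),(483,266),(402,292)]),.016)
print('tops',onto('top',T1([(395,66)]),.06),onto('top',T2([(188,193)]),.06),onto('top',T2([(420,200)]),.042))
quad('tray',T2([(325,363),(583,392),(580,640),(305,600)]),.03)
print('stand tip',onto('top',T1([(130,335)]),.076),'disc',onto('top',T1([(152,340)]),.014))
print('roll top',onto('top',T1([(225,113)]),.05))
quad('str',T1([(252,303),(467,299),(467,326),(252,329)]),.01)
E
```

```text
box [ 0.5537 -0.0511  0.07  ] edges [0.1129 0.1777 0.1115 0.1793] ang [ -81.8 -172.6   99.     7.9]
A [0.6369 0.1139 0.034 ] edges [0.0439 0.0722 0.0417 0.073 ] ang [-95.5 174.9  85.5  -3.4]
B [ 0.5738 -0.2299  0.034 ] edges [0.0442 0.0709 0.0452 0.071 ] ang [ -79.1 -169.8  101.     9.4]
C [ 0.5744 -0.3452  0.016 ] edges [0.0441 0.0709 0.0416 0.0709] ang [ -72.2 -161.6  107.7   20.3]
tops [[0.63838542 0.1133655  0.06      ]] [[ 0.57413747 -0.22932349  0.06      ]] [[ 0.57440599 -0.34188687  0.042     ]]
tray [ 0.4347 -0.3511  0.03  ] edges [0.122  0.1158 0.128  0.1118] ang [-96.5 175.9  81.7  -7. ]
stand tip [[0.42607632 0.30441755 0.076     ]] disc [[0.42757352 0.30527826 0.014     ]]
roll top [[0.60281891 0.24776592 0.05      ]]
str [0.4481 0.143  0.01  ] edges [0.1708 0.0214 0.1702 0.0206] ang [ -89.  -179.    90.7    2.6]
```

```bash
cat >> h.py <<'E'
def st():
    s=manip.get_state(); q=s['ee_rot']; R=Rn.from_quat([q[1],q[2],q[3],q[0]]).as_matrix(); return s,R
def plan(p,psi=None):
    """p: wanted grasp point (x,y,z); psi: wanted jaw (tool y) direction deg, mod 180. Tool-pointing-down turn comes first, then dp in new axes"""
    s,R=st(); g=s['position']+.155*R[:,0]
    a=np.degrees(np.arctan2(R[1,1],R[0,1])); out=R
    if psi is None: psi=a
    psi=a+((psi-a+90)%180-90)
    y=np.array([np.cos(np.radians(psi)),np.sin(np.radians(psi)),0]);x=np.array([0,0,-1.]);N=np.c_[x,y,np.cross(x,y)]
    tv=np.degrees(Rn.from_matrix(R.T@N).as_rotvec())
    t=np.array(p)-.155*N[:,0]
    print('t',round(s['clock'],2),'grasp',g.round(4),'jaw',a.round(1),'w',round(s['width'],4),'F',s['contact_force'].round(1),'q6',s['qpos'][5].round(2))
    print('tilt',R[2,[1,2]].round(4),'TURN',tv.round(2),'then DP',(N.T@(t-s['position'])).round(4),'  (if dp first:',(R.T@(t-s['position'])).round(4),')')
E
python3 - <<'E'
from h import *
plan([.4265,.305,.17],90)
plan([.4265,.305,.17],0)
c=manip.calibration('top')
t=cv2.imread('pics/top0.png');hsv=cv2.cvtColor(t,cv2.COLOR_BGR2HSV)
m=((hsv[...,1]<70)&(hsv[...,2]<140)).astype(np.uint8);m[:, :400]=0;m[:,475:]=0;m[:265]=0;m[335:]=0
k=max(cv2.findContours(m,0,2)[0],key=cv2.contourArea);r=cv2.minAreaRect(k);print(r)
X=onto('top',cv2.boxPoints(r),.03);print(X.round(3),X.mean(0))
print(proj('side',[[.6378,.1137,.06],[.574,-.2296,.06],[.5744,-.344,.042]]))
E
```

```text
t 0.15 grasp [0.1757 0.5471 0.249 ] jaw 72.2 w 0.0855 F [0.4 0.1 0.4] q6 -0.12
tilt [-0.0014 -0.0002] TURN [-17.81  -0.02   0.08] then DP [ 0.079  -0.2423  0.2507]   (if dp first: [ 0.0792 -0.1539  0.3128] )
t 0.15 grasp [0.1757 0.5471 0.249 ] jaw 72.2 w 0.0855 F [0.4 0.1 0.4] q6 -0.12
tilt [-0.0014 -0.0002] TURN [7.219e+01 4.000e-02 8.000e-02] then DP [0.079  0.2507 0.2423]   (if dp first: [ 0.0792 -0.1539  0.3128] )
((438.5742492675781, 300.2574462890625), (54.130027770996094, 51.940940856933594), 5.710592269897461)
[[ 0.379 -0.278  0.03 ]
 [ 0.499 -0.295  0.03 ]
 [ 0.486 -0.422  0.03 ]
 [ 0.366 -0.403  0.03 ]] [ 0.43260716 -0.34951166  0.03      ]
[[243.33150753 280.99272878]
 [368.95496836 198.28679169]
 [393.68048963 178.52668251]]
```

The back-projections into the side view match the sizes given. A at (244,282) and B at (370,199) are thick, and C at (394,179) is thin. I'll do the core first.

>>> arm_command(
  targets=[
    {"dp": [0.01, -0.0192, 0.0391], "turn": [0, 0, 0], "grip": 1},
    {"dp": [0.01, -0.0192, 0.0391], "turn": [0, 0, 0], "grip": 1},
    {"dp": [0.01, -0.0192, 0.0391], "turn": [0, 0, 0], "grip": 1},
    {"dp": [0.01, -0.0192, 0.0391], "turn": [0, 0, 0], "grip": 1},
    {"dp": [0.01, -0.0192, 0.0391], "turn": [0, 0, 0], "grip": 1},
    {"dp": [0.01, -0.0192, 0.0391], "turn": [0, 0, 0], "grip": 1},
    {"dp": [0.01, -0.0192, 0.0391], "turn": [0, 0, 0], "grip": 1},
    {"dp": [0.01, -0.0192, 0.0391], "turn": [0, 0, 0], "grip": 1},
  ],
)

```text
clock: 0.95
position: [0.4276, 0.3041, 0.3242]
ee_rot: [0.699, 0.11, 0.699, -0.109]
contact_force: [0.4, 1.1, -0.8]
width: 0.0854
```

```bash
python3 - <<'E'
from h import *
plan([.4265,.305,.05])
c=manip.calibration('wrist');im=manip.get_image('wrist')[:,:,::-1];cv2.imwrite('pics/w1.png',im)
print(proj('wrist',[[.4265,.305,.076],[.4265,.305,.064]],c))
E
```

```text
t 0.95 grasp [0.4276 0.3041 0.1692] jaw 72.2 w 0.0854 F [ 0.4  1.1 -0.8] q6 -0.77
tilt [ 0.0001 -0.0001] TURN [ 0.   -0.01 -0.01] then DP [ 0.1192  0.0005 -0.0014]   (if dp first: [ 0.1192  0.0005 -0.0013] )
[[326.37952567 245.52574149]
 [326.36312301 239.37738919]]
```

View pics/w1.png

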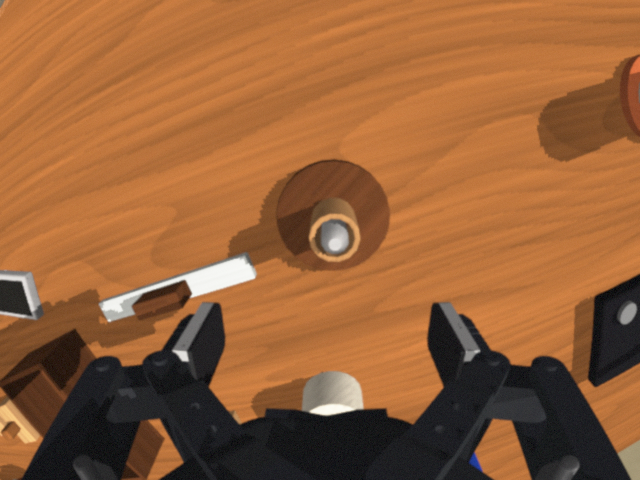

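```bash
python3 - <<'E'
from h import *
print(onto('wrist',[(334,238)],.064),onto('wrist',[(333,214)],.014),onto('wrist',[(334,236)],.076))
E
```

```text
[[0.43151166 0.30473746 0.064     ]] [[0.42890758 0.30557978 0.014     ]] [[0.42639476 0.30615772 0.076     ]]
```

>>> arm_command(
  targets=[
    {"dp": [0.04, 0.0015, 0.002], "turn": [0, 0, 0], "grip": 1},
    {"dp": [0.04, 0, 0], "turn": [0, 0, 0], "grip": 1},
    {"dp": [0.03, 0, 0], "turn": [0, 0, 0], "grip": 1},
    {"dp": [0.013, 0, 0], "turn": [0, 0, 0], "grip": 1},
    {"dp": [0, 0, 0], "turn": [0, 0, 0], "grip": -1},
    {"dp": [0, 0, 0], "turn": [0, 0, 0], "grip": -1},
    {"dp": [0, 0, 0], "turn": [0, 0, 0], "grip": -1},
    {"dp": [0, 0, 0], "turn": [0, 0, 0], "grip": -1},
  ],
  grip_force=30,
)

```text
clock: 1.8
position: [0.4295, 0.3068, 0.2031]
ee_rot: [0.699, 0.11, 0.698, -0.109]
contact_force: [-0.3, 0.1, 0.5]
width: 0.0329
```

>>> arm_command(
  targets=[
    {"dp": [-0.035, 0, 0], "turn": [0, 0, 0], "grip": -1},
    {"dp": [-0.045, 0, 0], "turn": [0, 0, 0], "grip": -1},
    {"dp": [-0.03, 0, 0], "turn": [0, 0, 0], "grip": -1},
    {"dp": [0, -0.0446, 0.0146], "turn": [0, 0, 0], "grip": -1},
    {"dp": [0, -0.0446, 0.0146], "turn": [0, 0, 0], "grip": -1},
    {"dp": [0, -0.0446, 0.0146], "turn": [0, 0, 0], "grip": -1},
    {"dp": [0, -0.0446, 0.0146], "turn": [0, 0, 0], "grip": -1},
    {"dp": [0, -0.0446, 0.0146], "turn": [0, 0, 0], "grip": -1},
  ],
)

```text
clock: 2.6
position: [0.4299, 0.0702, 0.3128]
ee_rot: [0.7, 0.109, 0.698, -0.109]
contact_force: [0.0, -0.7, -0.2]
width: 0.0326
```

>>> arm_command(
  targets=[
    {"dp": [0, -0.0446, 0.0146], "turn": [0, 0, 0], "grip": -1},
    {"dp": [0, -0.0446, 0.0146], "turn": [0, 0, 0], "grip": -1},
    {"dp": [0, -0.0446, 0.0146], "turn": [0, 0, 0], "grip": -1},
    {"dp": [0, -0.0446, 0.0146], "turn": [0, 0, 0], "grip": -1},
    {"dp": [0, -0.0446, 0.0146], "turn": [0, 0, 0], "grip": -1},
    {"dp": [0, -0.0446, 0.0146], "turn": [0, 0, 0], "grip": -1},
    {"dp": [0, -0.0446, 0.0146], "turn": [0, 0, 0], "grip": -1},
    {"dp": [0, -0.0446, 0.0146], "turn": [0, 0, 0], "grip": -1},
  ],
)

```text
clock: 3.4
position: [0.432, -0.3056, 0.3127]
ee_rot: [0.699, 0.109, 0.698, -0.11]
contact_force: [1.2, -0.0, 0.4]
width: 0.033
```

```bash
python3 - <<'E'
from h import *
im=manip.get_image('side')[:,:,::-1];cv2.imwrite('pics/s2.png',im)
plan([.4325,-.35,.15])
E
```

```text
t 3.45 grasp [ 0.4337 -0.3145  0.158 ] jaw 72.0 w 0.0332 F [ 2.2 -7.8  0.2] q6 -2.01
tilt [-0.0092  0.0072] TURN [0.   0.41 0.53] then DP [ 0.008  -0.0356  0.0109]   (if dp first: [ 0.0084 -0.0355  0.0109] )
```

View pics/s2.png

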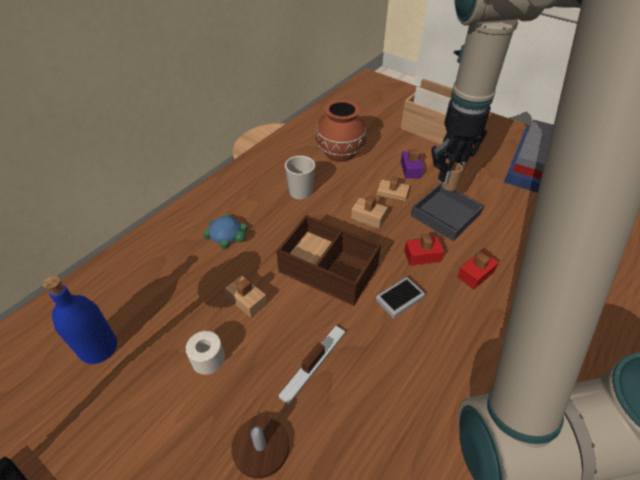

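>>> arm_command(
  targets=[
    {"dp": [0, -0.036, 0.011], "turn": [0, 0, 0], "grip": -1},
    {"dp": [0, 0, 0], "turn": [0, 0, 0], "grip": -1},
    {"dp": [0.04, 0, 0], "turn": [0, 0, 0], "grip": -1},
    {"dp": [0.04, 0, 0], "turn": [0, 0, 0], "grip": -1},
    {"dp": [0.03, 0, 0], "turn": [0, 0, 0], "grip": -1},
    {"dp": [0, 0, 0], "turn": [0, 0, 0], "grip": -1},
  ],
)

```text
clock: 4.05
position: [0.4305, -0.3392, 0.1986]
ee_rot: [0.696, 0.111, 0.701, -0.107]
contact_force: [-0.9, 0.8, -0.1]
width: 0.0331
```

```bash
python3 - <<'E'
from h import *
plan([.4325,-.35,.04])
E
```

```text
t 4.05 grasp [ 0.4296 -0.3382  0.0436] jaw 72.2 w 0.0331 F [-0.9  0.8 -0.1] q6 -2.05
tilt [ 0.0042 -0.0075] TURN [ 0.   -0.43 -0.24] then DP [ 0.0036 -0.0097  0.0052]   (if dp first: [ 0.0035 -0.0097  0.0052] )
```

>>> arm_command(
  targets=[
    {"dp": [0.0025, 0, 0], "turn": [0, 0, 0], "grip": -1},
    {"dp": [0, 0, 0], "turn": [0, 0, 0], "grip": 0.2},
    {"dp": [0, 0, 0], "turn": [0, 0, 0], "grip": 0.2},
    {"dp": [-0.03, 0, 0], "turn": [0, 0, 0], "grip": 0.2},
    {"dp": [-0.045, 0, 0], "turn": [0, 0, 0], "grip": 0.2},
    {"dp": [-0.045, 0, 0], "turn": [0, 0, 0], "grip": 0},
    {"dp": [0, 0, 0], "turn": [7.7, 0, 0], "grip": 0},
    {"dp": [0, 0, 0], "turn": [7.7, 0, 0], "grip": 0},
  ],
)

```text
clock: 4.85
position: [0.4323, -0.3416, 0.3231]
ee_rot: [0.679, 0.203, 0.675, -0.205]
contact_force: [-1.0, 1.1, -0.2]
width: 0.0426
```

>>> arm_command(
  targets=[
    {"dp": [0, 0, 0], "turn": [7.7, 0, 0], "grip": 0},
    {"dp": [0, 0, 0], "turn": [7.7, 0, 0], "grip": 0},
    {"dp": [0, 0, 0], "turn": [7.7, 0, 0], "grip": 0},
    {"dp": [0, 0, 0], "turn": [7.7, 0, 0], "grip": 0},
    {"dp": [0, 0, 0], "turn": [7.5, 0, 0], "grip": 0},
    {"dp": [0, 0, 0], "turn": [0, 0, 0], "grip": 0},
  ],
)

```text
clock: 5.45
position: [0.432, -0.3413, 0.3207]
ee_rot: [0.575, 0.413, 0.573, -0.413]
contact_force: [-0.3, 0.3, 0.2]
width: 0.0426
```

```bash
python3 - <<'E'
from h import *
c=manip.calibration('wrist');im=manip.get_image('wrist')[:,:,::-1];cv2.imwrite('pics/w2.png',im)
plan([.5744,-.3435,.12],18.5)
print(proj('wrist',[[.5744,-.3435,.042]],c))
E
```

```text
t 5.5 grasp [ 0.4322 -0.3415  0.1654] jaw 18.6 w 0.0429 F [ 0.1  0.5 -0.8] q6 -1.12
tilt [0.001 0.002] TURN [ 0.14  0.11 -0.06] then DP [0.0454 0.1344 0.0473]   (if dp first: [0.0457 0.1342 0.0475] )
[[492.29310201 289.59028323]]
```

View pics/w2.png

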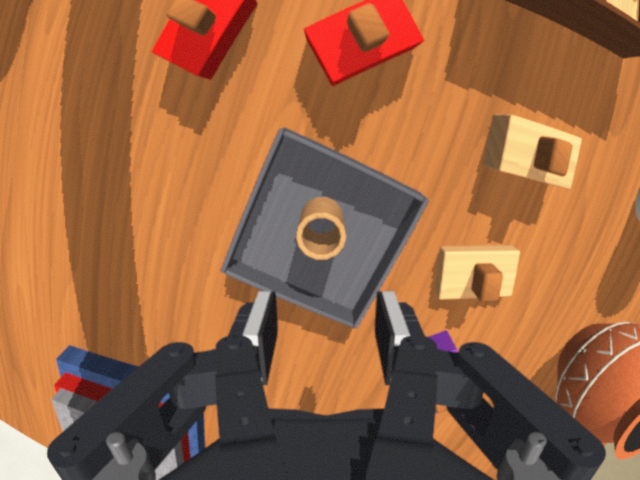

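The core stands in the tray at (321,236). The thin stamp C is at (478,274).

>>> arm_command(
  targets=[
    {"dp": [0, 0.0448, 0.0158], "turn": [0, 0, 0], "grip": 0},
    {"dp": [0, 0.0448, 0.0158], "turn": [0, 0, 0], "grip": 0},
    {"dp": [0.02, 0.0448, 0.0158], "turn": [0, 0, 0], "grip": 0},
    {"dp": [0.025, 0, 0], "turn": [0, 0, 0], "grip": 0},
    {"dp": [0, 0, 0], "turn": [0, 0, 0], "grip": 0},
  ],
)

```text
clock: 6.0
position: [0.573, -0.3425, 0.2712]
ee_rot: [0.572, 0.412, 0.577, -0.412]
contact_force: [-1.3, -0.6, -0.5]
width: 0.0423
```

```bash
python3 - <<'E'
from h import *
c=manip.calibration('wrist');im=manip.get_image('wrist')[:,:,::-1];cv2.imwrite('pics/w3.png',im)
plan([.5744,-.3435,.037],18.5)
print(proj('wrist',[[.5744,-.3435,.042]],c))
E
```

```text
t 6.05 grasp [ 0.572  -0.3425  0.1182] jaw 18.6 w 0.0428 F [-0.7 -0.   1. ] q6 -0.97
tilt [-0.0029 -0.0038] TURN [ 0.14 -0.22  0.16] then DP [0.0812 0.0015 0.0011]   (if dp first: [0.0812 0.0018 0.0014] )
[[327.1054369  264.29730413]]
```

View pics/w3.png

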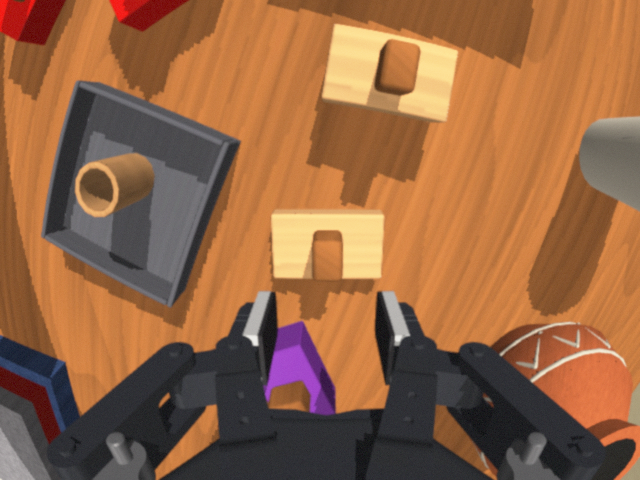

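The stamp is square to the jaws and its grip top is at (328,265), as predicted.

>>> arm_command(
  targets=[
    {"dp": [0.04, 0.0015, 0.001], "turn": [0, 0, 0], "grip": 0},
    {"dp": [0.03, 0, 0], "turn": [0, 0, 0], "grip": 0},
    {"dp": [0.011, 0, 0], "turn": [0, 0, 0], "grip": 0},
    {"dp": [0, 0, 0], "turn": [0, 0, 0], "grip": 0},
    {"dp": [0, 0, 0], "turn": [0, 0, 0], "grip": -1},
    {"dp": [0, 0, 0], "turn": [0, 0, 0], "grip": -1},
    {"dp": [0, 0, 0], "turn": [0, 0, 0], "grip": -1},
  ],
  grip_force=60,
)

```text
clock: 6.75
position: [0.5754, -0.3448, 0.1965]
ee_rot: [0.576, 0.413, 0.572, -0.413]
contact_force: [-0.7, -0.8, 5.5]
width: 0.0169
```

```bash
python3 - <<'E'
from h import *
b=np.array([.5537,-.0511]);u=np.array([np.cos(.14),np.sin(.14)]);v=np.array([-u[1],u[0]])
print(b+.043*u+.0265*v,b+.043*u-.0265*v,b-.043*u+.0265*v,b-.043*u-.0265*v)
plan([.574,-.3435,.037])
E
```

```text
[ 0.5925814  -0.01885892] [ 0.59997718 -0.07134037] [ 0.50742282 -0.03085963] [ 0.5148186  -0.08334108]
t 6.75 grasp [ 0.576  -0.3452  0.0415] jaw 18.5 w 0.0169 F [-0.7 -0.8  5.5] q6 -0.97
tilt [0.0026 0.004 ] TURN [-0.    0.23 -0.15] then DP [ 0.0045 -0.001  -0.0017]   (if dp first: [ 0.0044 -0.001  -0.0017] )
```

>>> arm_command(
  targets=[
    {"dp": [-0.03, 0, 0], "turn": [0, 0, 0], "grip": -1},
    {"dp": [-0.045, 0, 0], "turn": [0, 0, 0], "grip": -1},
    {"dp": [-0.045, 0, 0], "turn": [0, 0, 0], "grip": -1},
    {"dp": [0, 0, 0], "turn": [5.2, 0, 0], "grip": -1},
    {"dp": [0, 0, 0], "turn": [5.3, 0, 0], "grip": -1},
    {"dp": [0, 0, 0], "turn": [0, 0, 0], "grip": -1},
  ],
)

```text
clock: 7.35
position: [0.5746, -0.3439, 0.315]
ee_rot: [0.534, 0.464, 0.533, -0.464]
contact_force: [0.6, -0.5, -1.0]
width: 0.0165
```

```bash
python3 - <<'E'
from h import *
c=manip.calibration('wrist');im=manip.get_image('wrist')[:,:,::-1];cv2.imwrite('pics/w4.png',im)
plan([.5963,-.0451,.16],8.0)
E
```

```text
t 7.4 grasp [ 0.5747 -0.344   0.1594] jaw 8.1 w 0.0165 F [ 0.8 -0.7 -1.2] q6 -0.78
tilt [0.0006 0.0004] TURN [ 0.11  0.02 -0.03] then DP [-0.0006  0.0631 -0.2929]   (if dp first: [-0.0007  0.0636 -0.2928] )
```

View pics/w4.png

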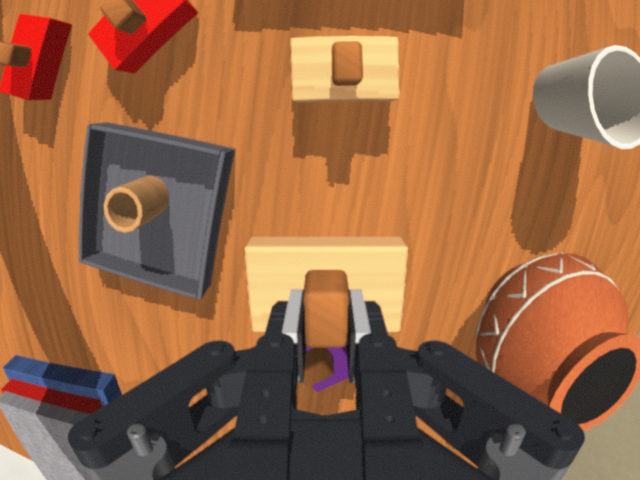

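>>> arm_command(
  targets=[
    {"dp": [0, 0.009, -0.0419], "turn": [0, 0, 0], "grip": -1},
    {"dp": [0, 0.009, -0.0419], "turn": [0, 0, 0], "grip": -1},
    {"dp": [0, 0.009, -0.0419], "turn": [0, 0, 0], "grip": -1},
    {"dp": [0, 0.009, -0.0419], "turn": [0, 0, 0], "grip": -1},
    {"dp": [0, 0.009, -0.0419], "turn": [0, 0, 0], "grip": -1},
    {"dp": [0, 0.009, -0.0419], "turn": [0, 0, 0], "grip": -1},
    {"dp": [0, 0.009, -0.0415], "turn": [0, 0, 0], "grip": -1},
    {"dp": [0, 0, 0], "turn": [0, 0, 0], "grip": -1},
  ],
)

```text
clock: 8.2
position: [0.5961, -0.0404, 0.3136]
ee_rot: [0.534, 0.463, 0.536, -0.461]
contact_force: [-0.4, -0.0, -0.8]
width: 0.0167
```

```bash
python3 - <<'E'
from h import *
c=manip.calibration('wrist');im=manip.get_image('wrist')[:,:,::-1];cv2.imwrite('pics/w5.png',im)
plan([.5963,-.0451,.16],8.0)
b=np.array([.5537,-.0511]);u=np.array([np.cos(.14),np.sin(.14)]);v=np.array([-u[1],u[0]])
for x,y in((-89,-59),(89,-59),(89,59),(-89,59),(0,-53),(0,53)): print(x,y,proj('wrist',[[*(b+x/1e3*u+y/1e3*v),.07]],c).round())
E
```

```text
t 8.25 grasp [ 0.5962 -0.0426  0.1587] jaw 8.3 w 0.0165 F [-0.6 -0.3 -1.2] q6 -0.33
tilt [-0.0004 -0.0006] TURN [ 0.33 -0.03  0.03] then DP [-0.0013 -0.0003  0.0024]   (if dp first: [-0.0013 -0.0003  0.0024] )
-89 -59 [[144. 331.]]
89 -59 [[390. 340.]]
89 59 [[403. 165.]]
-89 59 [[117. 170.]]
0 -53 [[259. 332.]]
0 53 [[250. 174.]]
```

View pics/w5.png

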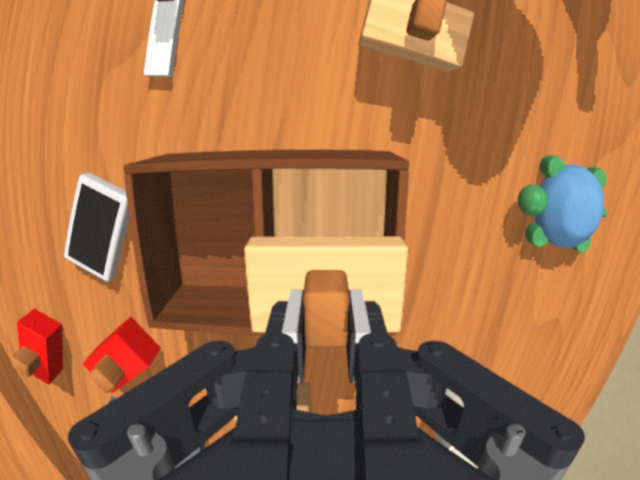

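>>> arm_command(
  targets=[
    {"dp": [0, 0, 0], "turn": [0, 0, 0], "grip": -1},
    {"dp": [0, 0, 0], "turn": [0, 0, 0], "grip": -1},
    {"dp": [0, 0, 0], "turn": [0, 0, 0], "grip": -1},
  ],
)

```text
clock: 8.55
position: [0.5964, -0.0466, 0.3137]
ee_rot: [0.533, 0.464, 0.533, -0.464]
contact_force: [0.2, 0.4, -0.6]
width: 0.0161
```

```bash
cat >> h.py <<'E'
def hov(out):
    c=manip.calibration('wrist');im=manip.get_image('wrist')[:,:,::-1];cv2.imwrite(out,im);np.save('wc.npy',c,allow_pickle=True);return c,im
E
python3 - <<'E'
from h import *
c,im=hov('pics/w6.png');print(np.abs(manip.get_state()['qd']).max())
plan([.5963,-.0451,.16],8.0)
crop(im,100,120,340,230,2.3,'pics/w6c.png')
b=np.array([.5537,-.0511]);u=np.array([np.cos(.14),np.sin(.14)]);v=np.array([-u[1],u[0]])
for x,y in((-89,-59),(89,59),(-89,59)): print(x,y,proj('wrist',[[*(b+x/1e3*u+y/1e3*v),.07]],c).round())
c=manip.calibration('top');im=manip.get_image('top')[:,:,::-1];cv2.imwrite('pics/t6.png',im)
E
```

```text
0.0043423578502855545
t 8.6 grasp [ 0.5964 -0.0465  0.1587] jaw 7.9 w 0.0164 F [-0.2 -0.  -1. ] q6 -0.33
tilt [-0.0002  0.    ] TURN [-0.1   0.    0.01] then DP [-0.0013  0.0001 -0.0014]   (if dp first: [-0.0013  0.0001 -0.0014] )
-89 -59 [[143. 324.]]
89 59 [[403. 152.]]
-89 59 [[116. 161.]]
```

View pics/w6c.png

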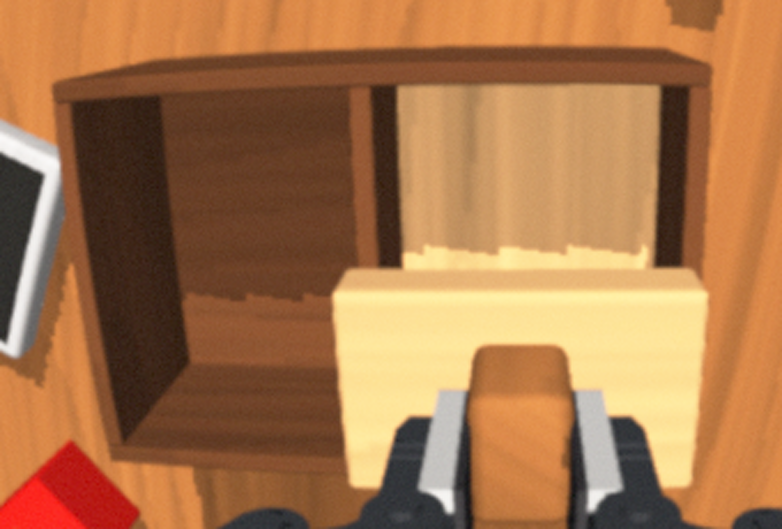

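```bash
python3 - <<'E'
from h import *
t=cv2.imread('pics/top0.png');c=manip.calibration('top')
im=cv2.resize(t[195:300,270:350],None,fx=6,fy=6,interpolation=cv2.INTER_CUBIC)
b=np.array([.5537,-.0511]);u=np.array([np.cos(.14),np.sin(.14)]);v=np.array([-u[1],u[0]])
for d,col in((np.zeros(2),(0,255,0)),(.0045*u+.0025*v,(255,255,0))):
  for x,y in((-89,-59),(89,-59),(89,59),(-89,59),(0,0)):
    p=(proj('top',[[*(b+d+x/1e3*u+y/1e3*v),.07]],c)[0]-[270,195]+.5)*6
    cv2.circle(im,tuple(p.astype(int)),3,col,1)
cv2.imwrite('pics/tb.png',im)
W=onto('wrist',[(124,156.5),(409,148.7),(149,320)],.07,np.load('wc.npy',allow_pickle=True).item());print(W)
E
```

```text
[[ 0.46324716 -0.00209666  0.07      ]
 [ 0.63659377  0.02234225  0.07      ]
 [ 0.47888279 -0.11735009  0.07      ]]
```

View pics/tb.png

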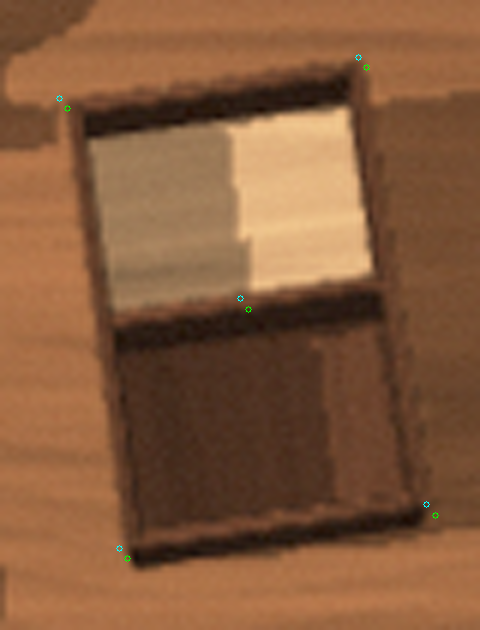

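The wrist and top views agree once I read the rim's near edge correctly, instead of the dark outer wall face. Box centre is (0.558,-0.049) and yaw is 8.0°. The mouth should fit the stamp with a few millimetres to spare.

>>> arm_command(
  targets=[
    {"dp": [0.02, 0.0047, -0.003], "turn": [0, 0, 0], "grip": -1},
    {"dp": [0.015, 0, 0], "turn": [0, 0, 0], "grip": -1},
    {"dp": [0, 0, 0], "turn": [0, 0, 0], "grip": -1},
    {"dp": [0.01, 0, 0], "turn": [0, 0, 0], "grip": -1},
    {"dp": [0.01, 0, 0], "turn": [0, 0, 0], "grip": -1},
    {"dp": [0, 0, 0], "turn": [0, 0, 0], "grip": -1},
  ],
)

```text
clock: 9.25
position: [0.6001, -0.0417, 0.2575]
ee_rot: [0.533, 0.464, 0.534, -0.464]
contact_force: [-0.7, -0.3, -1.6]
width: 0.0166
```

```bash
python3 - <<'E'
from h import *
plan([.6006,-.043,.0655],8.0)
E
```

```text
t 9.25 grasp [ 0.5997 -0.0416  0.1025] jaw 8.0 w 0.0166 F [-0.7 -0.3 -1.6] q6 -0.32
tilt [-0.0024 -0.0009] TURN [-0.02 -0.05  0.14] then DP [0.037  0.0003 0.0013]   (if dp first: [0.037  0.0004 0.0014] )
```

>>> arm_command(
  targets=[
    {"dp": [0.015, 0, 0], "turn": [0, 0, 0], "grip": -1},
    {"dp": [0.013, 0, 0], "turn": [0, 0, 0], "grip": -1},
    {"dp": [0.006, 0, 0], "turn": [0, 0, 0], "grip": -1},
    {"dp": [0.003, 0, 0], "turn": [0, 0, 0], "grip": -1},
    {"dp": [0, 0, 0], "turn": [0, 0, 0], "grip": -1},
  ],
)

```text
clock: 9.75
position: [0.6006, -0.0416, 0.2215]
ee_rot: [0.533, 0.464, 0.534, -0.464]
contact_force: [-0.1, -0.2, -0.4]
width: 0.0166
```

```bash
python3 - <<'E'
from h import *
plan([.6006,-.043,.0655],8.0)
E
```

```text
t 9.75 grasp [ 0.6005 -0.0416  0.0665] jaw 8.0 w 0.0166 F [-0.1 -0.2 -0.4] q6 -0.32
tilt [-0.0005 -0.0003] TURN [-0.01 -0.02  0.03] then DP [ 0.001  -0.0002  0.0014]   (if dp first: [ 0.001  -0.0002  0.0014] )
```

>>> arm_command(
  targets=[
    {"dp": [0.001, 0, 0], "turn": [0, 0, 0], "grip": -1},
    {"dp": [0, 0, 0], "turn": [0, 0, 0], "grip": -0.1},
    {"dp": [0, 0, 0], "turn": [0, 0, 0], "grip": -0.1},
    {"dp": [-0.02, 0, 0], "turn": [0, 0, 0], "grip": -0.1},
    {"dp": [-0.04, 0, 0], "turn": [0, 0, 0], "grip": -0.1},
    {"dp": [-0.04, 0, 0], "turn": [0, 0, 0], "grip": 0},
    {"dp": [0, 0, 0], "turn": [0, 0, 0], "grip": 0},
  ],
)

```text
clock: 10.45
position: [0.6026, -0.042, 0.3274]
ee_rot: [0.538, 0.466, 0.53, -0.462]
contact_force: [0.1, 0.0, -0.1]
width: 0.0426
```

```bash
python3 - <<'E'
from h import *
c,im=hov('pics/w7.png')
plan([.574,-.2296,.16],10.4)
E
```

```text
t 10.5 grasp [ 0.6029 -0.042   0.1695] jaw 8.0 w 0.0428 F [-0.2  0.3 -0.1] q6 -0.32
tilt [0.0077 0.0025] TURN [-2.4   0.15 -0.44] then DP [ 0.0095 -0.0611  0.1797]   (if dp first: [ 0.0096 -0.0536  0.1821] )
```

View pics/w7.png

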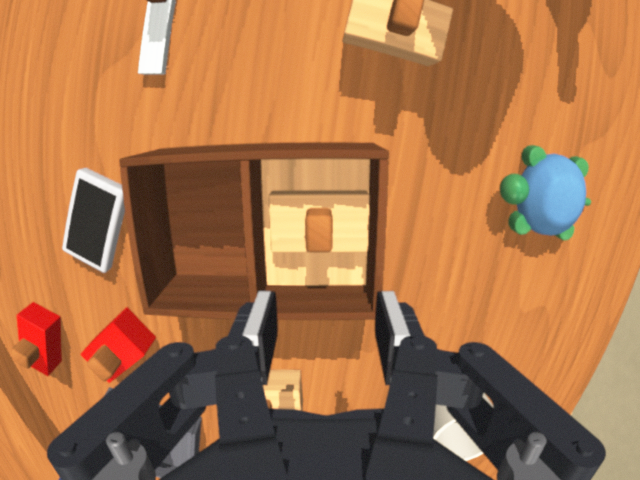

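The thin stamp lies flat in the shallow bay (centre (319,240)). B is next.

>>> arm_command(
  targets=[
    {"dp": [0, -0.0134, 0.0455], "turn": [0, 0, 0], "grip": 0},
    {"dp": [0, -0.0134, 0.0455], "turn": [0, 0, 0], "grip": 0},
    {"dp": [0, -0.0134, 0.0455], "turn": [0, 0, 0], "grip": 0},
    {"dp": [0, -0.0134, 0.0455], "turn": [0, 0, 0], "grip": 0},
    {"dp": [0, 0, 0], "turn": [-2.4, 0, 0], "grip": 0},
    {"dp": [0, 0, 0], "turn": [0, 0, 0], "grip": 0},
    {"dp": [0, 0, 0], "turn": [0, 0, 0], "grip": 0},
  ],
)

```text
clock: 11.2
position: [0.5725, -0.2289, 0.3197]
ee_rot: [0.542, 0.453, 0.544, -0.453]
contact_force: [-0.5, -0.3, 0.8]
width: 0.0426
```

```bash
python3 - <<'E'
from h import *
c,im=hov('pics/w8.png')
plan([.574,-.2296,.055],10.4)
print(proj('wrist',[[.574,-.2296,.06]],c))
E
```

```text
t 11.25 grasp [ 0.5725 -0.2283  0.165 ] jaw 10.4 w 0.0428 F [ 0.  -0.8  0.5] q6 -0.67
tilt [-0.0011 -0.0015] TURN [ 0.   -0.08  0.06] then DP [0.11   0.0011 0.0014]   (if dp first: [0.11   0.0012 0.0015] )
[[326.42441546 244.86470744]]
```

View pics/w8.png

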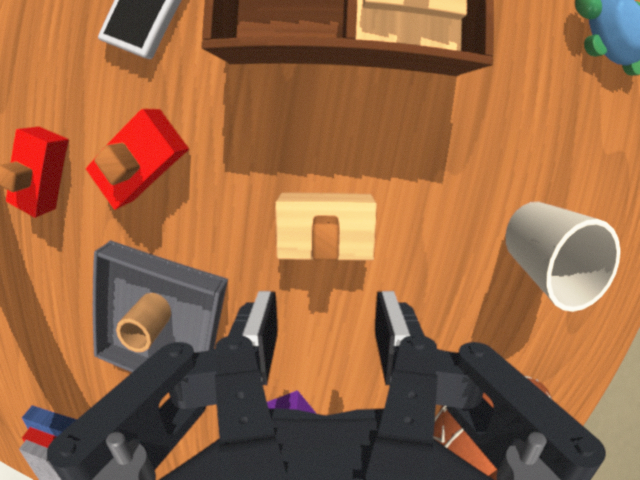

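B's grip is at (326,245), as predicted.

>>> arm_command(
  targets=[
    {"dp": [0.04, 0.001, 0.0015], "turn": [0, 0, 0], "grip": 0},
    {"dp": [0.035, 0, 0], "turn": [0, 0, 0], "grip": 0},
    {"dp": [0.025, 0, 0], "turn": [0, 0, 0], "grip": 0},
    {"dp": [0.009, 0, 0], "turn": [0, 0, 0], "grip": 0},
    {"dp": [0, 0, 0], "turn": [0, 0, 0], "grip": -1},
    {"dp": [0, 0, 0], "turn": [0, 0, 0], "grip": -1},
    {"dp": [0, 0, 0], "turn": [0, 0, 0], "grip": -1},
    {"dp": [0, 0, 0], "turn": [0, 0, 0], "grip": -1},
  ],
)

```text
clock: 12.05
position: [0.5746, -0.2308, 0.2131]
ee_rot: [0.544, 0.453, 0.542, -0.452]
contact_force: [0.5, 0.1, -0.6]
width: 0.0168
```

```bash
python3 - <<'E'
from h import *
plan([.574,-.2296,.17],8)
E
```

```text
t 12.05 grasp [ 0.5749 -0.2309  0.0581] jaw 10.4 w 0.0168 F [ 0.5  0.1 -0.6] q6 -0.68
tilt [0.0021 0.0015] TURN [ 2.4   0.09 -0.12] then DP [-0.1119 -0.0004 -0.0012]   (if dp first: [-1.119e-01 -1.000e-04 -1.100e-03] )
```

>>> arm_command(
  targets=[
    {"dp": [-0.03, 0, 0], "turn": [0, 0, 0], "grip": -1},
    {"dp": [-0.045, 0, 0], "turn": [0, 0, 0], "grip": -1},
    {"dp": [-0.04, 0, 0], "turn": [2.4, 0, 0], "grip": -1},
    {"dp": [0, 0, 0], "turn": [0, 0, 0], "grip": -1},
  ],
)

```text
clock: 12.45
position: [0.5758, -0.2316, 0.3343]
ee_rot: [0.539, 0.465, 0.528, -0.463]
contact_force: [0.8, -0.9, -1.4]
width: 0.0168
```

```bash
python3 - <<'E'
from h import *
plan([.5191,-.0812,.17],8)
E
```

```text
t 12.45 grasp [ 0.5779 -0.2326  0.1793] jaw 8.0 w 0.0168 F [ 0.8 -0.9 -1.4] q6 -0.63
tilt [0.0119 0.0086] TURN [-0.04  0.49 -0.68] then DP [ 0.0093 -0.0353 -0.1568]   (if dp first: [ 0.0075 -0.0355 -0.1568] )
```

>>> arm_command(
  targets=[
    {"dp": [0, -0.0085, -0.0389], "turn": [0, 0, 0], "grip": -1},
    {"dp": [0, -0.0085, -0.0389], "turn": [0, 0, 0], "grip": -1},
    {"dp": [0, -0.0085, -0.0389], "turn": [0, 0, 0], "grip": -1},
    {"dp": [0, -0.0085, -0.0389], "turn": [0, 0, 0], "grip": -1},
    {"dp": [0, 0, 0], "turn": [0, 0, 0], "grip": -1},
    {"dp": [0, 0, 0], "turn": [0, 0, 0], "grip": -1},
    {"dp": [0, 0, 0], "turn": [0, 0, 0], "grip": -1},
  ],
)

```text
clock: 13.15
position: [0.5193, -0.0819, 0.327]
ee_rot: [0.534, 0.464, 0.533, -0.464]
contact_force: [1.3, -0.4, -1.4]
width: 0.0165
```

```bash
python3 - <<'E'
from h import *
plan([.5191,-.0812,.065],8)
c,im=hov('pics/w9.png')
E
```

```text
t 13.15 grasp [ 0.5194 -0.0821  0.172 ] jaw 8.0 w 0.0165 F [ 1.3 -0.4 -1.4] q6 -0.43
tilt [0.0011 0.001 ] TURN [-0.02  0.06 -0.06] then DP [ 1.07e-01 -1.00e-04 -7.00e-04]   (if dp first: [ 0.107  -0.0002 -0.0008] )
```

View pics/w9.png

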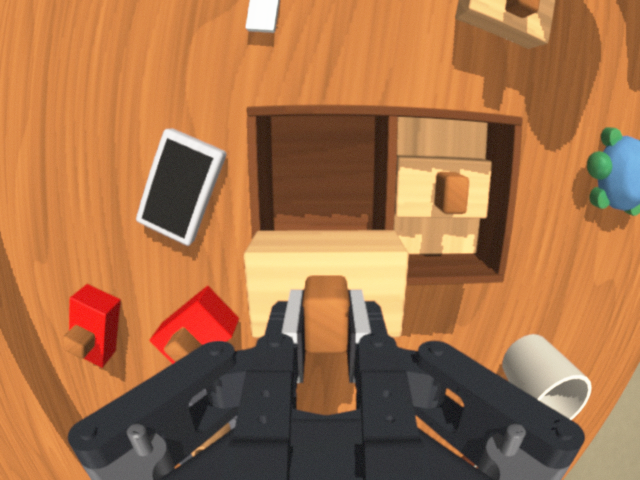

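>>> arm_command(
  targets=[
    {"dp": [0.02, 0, 0], "turn": [0, 0, 0], "grip": -1},
    {"dp": [0.015, 0, 0], "turn": [0, 0, 0], "grip": -1},
    {"dp": [0.01, 0, 0], "turn": [0, 0, 0], "grip": -1},
    {"dp": [0.01, 0, 0], "turn": [0, 0, 0], "grip": -1},
    {"dp": [0.01, 0, 0], "turn": [0, 0, 0], "grip": -1},
    {"dp": [0, 0, 0], "turn": [0, 0, 0], "grip": -1},
  ],
)

```text
clock: 13.8
position: [0.5185, -0.0814, 0.2604]
ee_rot: [0.533, 0.464, 0.534, -0.464]
contact_force: [-0.3, 0.1, -1.2]
width: 0.0169
```

```bash
python3 - <<'E'
from h import *
plan([.5191,-.0812,.065],8)
E
```

```text
t 13.8 grasp [ 0.5181 -0.0813  0.1054] jaw 8.0 w 0.0169 F [-0.3  0.1 -1.2] q6 -0.43
tilt [-0.0024 -0.0012] TURN [-0.03 -0.07  0.14] then DP [ 0.0404  0.0007 -0.0001]   (if dp first: [ 0.0404  0.0008 -0.0001] )
```

>>> arm_command(
  targets=[
    {"dp": [0.015, 0.0005, 0], "turn": [0, 0, 0], "grip": -1},
    {"dp": [0.015, 0, 0], "turn": [0, 0, 0], "grip": -1},
    {"dp": [0.008, 0, 0], "turn": [0, 0, 0], "grip": -1},
    {"dp": [0.002, 0, 0], "turn": [0, 0, 0], "grip": -1},
    {"dp": [0, 0, 0], "turn": [0, 0, 0], "grip": -1},
  ],
)

```text
clock: 14.3
position: [0.5195, -0.0812, 0.222]
ee_rot: [0.534, 0.464, 0.534, -0.464]
contact_force: [-0.7, 0.1, -0.5]
width: 0.0165
```

```bash
python3 - <<'E'
from h import *
plan([.5191,-.0812,.064],8)
E
```

```text
t 14.3 grasp [ 0.5195 -0.0812  0.067 ] jaw 8.0 w 0.0165 F [-0.7  0.1 -0.5] q6 -0.43
tilt [0.0003 0.    ] TURN [-0.    0.   -0.02] then DP [ 0.003  -0.0004 -0.0001]   (if dp first: [ 0.003  -0.0004 -0.0001] )
```

>>> arm_command(
  targets=[
    {"dp": [0.003, 0, 0], "turn": [0, 0, 0], "grip": -1},
    {"dp": [0, 0, 0], "turn": [0, 0, 0], "grip": -1},
    {"dp": [0, 0, 0], "turn": [0, 0, 0], "grip": -0.1},
    {"dp": [0, 0, 0], "turn": [0, 0, 0], "grip": -0.1},
    {"dp": [-0.02, 0, 0], "turn": [0, 0, 0], "grip": -0.1},
    {"dp": [-0.04, 0, 0], "turn": [0, 0, 0], "grip": -0.1},
    {"dp": [-0.045, 0, 0], "turn": [0, 0, 0], "grip": 0},
    {"dp": [0, 0, 0], "turn": [6.3, 0, 0], "grip": 0},
  ],
)

```text
clock: 15.1
position: [0.5214, -0.0817, 0.3302]
ee_rot: [0.511, 0.495, 0.503, -0.491]
contact_force: [-0.2, -0.8, -0.1]
width: 0.0426
```

>>> arm_command(
  targets=[
    {"dp": [0, 0, 0], "turn": [6.3, 0, 0], "grip": 0},
    {"dp": [0, 0, 0], "turn": [0, 0, 0], "grip": 0},
    {"dp": [0, 0, 0], "turn": [0, 0, 0], "grip": 0},
  ],
)

```text
clock: 15.4
position: [0.5192, -0.0812, 0.3238]
ee_rot: [0.48, 0.519, 0.48, -0.519]
contact_force: [0.6, -0.2, 0.0]
width: 0.0424
```

```bash
python3 - <<'E'
from h import *
c,im=hov('pics/w10.png')
plan([.6375,.1136,.17],-4.6)
print(proj('wrist',[[.6375,.1136,.06]],c))
E
```

```text
t 15.45 grasp [ 0.5191 -0.0811  0.1686] jaw -4.5 w 0.0424 F [ 0.1 -0.5 -0.3] q6 -0.21
tilt [-0.0004 -0.0001] TURN [ 0.1  -0.01  0.02] then DP [-0.0014  0.1023 -0.2036]   (if dp first: [-0.0014  0.1027 -0.2035] )
[[477.5259306  -48.23850556]]
```

View pics/w10.png

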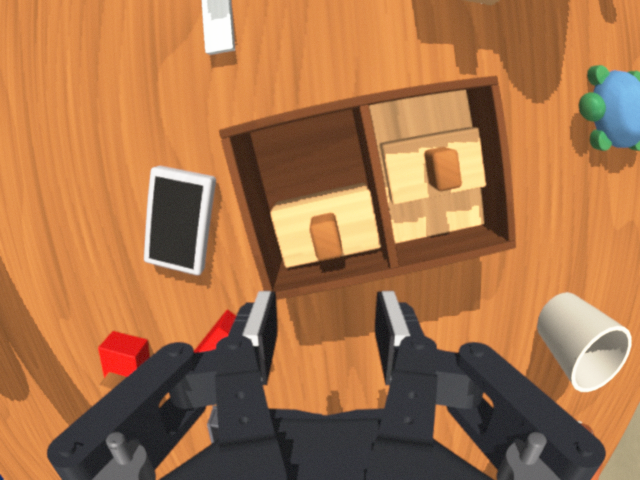

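Both placed stamps lie flat. On to A.

>>> arm_command(
  targets=[
    {"dp": [0, 0.0205, -0.0407], "turn": [0, 0, 0], "grip": 0},
    {"dp": [0, 0.0205, -0.0407], "turn": [0, 0, 0], "grip": 0},
    {"dp": [0, 0.0205, -0.0407], "turn": [0, 0, 0], "grip": 0},
    {"dp": [0, 0.0205, -0.0407], "turn": [0, 0, 0], "grip": 0},
    {"dp": [0, 0.0205, -0.0407], "turn": [0, 0, 0], "grip": 0},
    {"dp": [0, 0, 0], "turn": [0, 0, 0], "grip": 0},
    {"dp": [0, 0, 0], "turn": [0, 0, 0], "grip": 0},
    {"dp": [0, 0, 0], "turn": [0, 0, 0], "grip": 0},
  ],
)

```text
clock: 16.25
position: [0.6372, 0.1127, 0.3232]
ee_rot: [-0.479, -0.519, -0.48, 0.52]
contact_force: [0.2, 0.3, -0.3]
width: 0.0425
```

```bash
python3 - <<'E'
from h import *
c,im=hov('pics/w11.png')
plan([.6375,.1136,.057],-4.6)
print(proj('wrist',[[.6375,.1136,.06]],c))
E
```

```text
t 16.3 grasp [0.637  0.1123 0.1685] jaw -4.6 w 0.0428 F [-0.6  0.1  0.7] q6 0.15
tilt [-0.0013  0.0007] TURN [-0.04  0.04  0.07] then DP [ 0.1115  0.0002 -0.0013]   (if dp first: [ 0.1115  0.0003 -0.0013] )
[[324.57405661 239.85974458]]
```

View pics/w11.png

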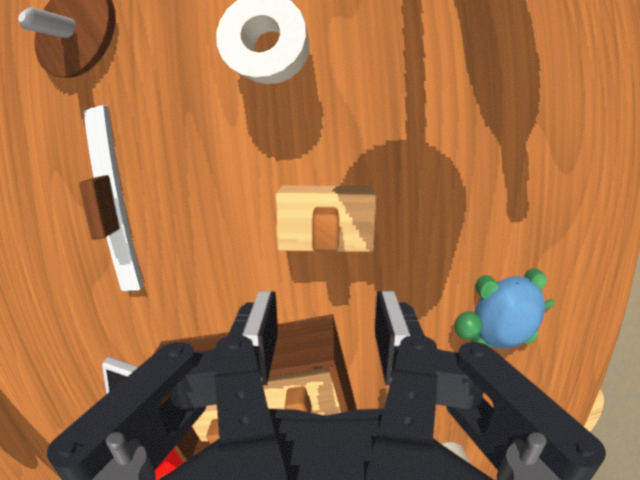

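>>> arm_command(
  targets=[
    {"dp": [0.04, 0.0005, -0.003], "turn": [0, 0, 0], "grip": 0},
    {"dp": [0.035, 0, 0], "turn": [0, 0, 0], "grip": 0},
    {"dp": [0.025, 0, 0], "turn": [0, 0, 0], "grip": 0},
    {"dp": [0.0105, 0, 0], "turn": [0, 0, 0], "grip": 0},
    {"dp": [0, 0, 0], "turn": [0, 0, 0], "grip": -1},
    {"dp": [0, 0, 0], "turn": [0, 0, 0], "grip": -1},
    {"dp": [0, 0, 0], "turn": [0, 0, 0], "grip": -1},
    {"dp": [0, 0, 0], "turn": [0, 0, 0], "grip": -1},
  ],
)

```text
clock: 17.1
position: [0.639, 0.1163, 0.2147]
ee_rot: [0.48, 0.52, 0.479, -0.519]
contact_force: [-0.1, -0.4, -1.2]
width: 0.0167
```

```bash
python3 - <<'E'
from h import *
plan([.5117,-.0288,.17],8)
E
```

```text
t 17.1 grasp [0.6394 0.1164 0.0597] jaw -4.6 w 0.0167 F [-0.1 -0.4 -1.2] q6 0.15
tilt [ 0.0025 -0.0004] TURN [-1.261e+01 -1.000e-02 -1.400e-01] then DP [-0.1103 -0.1462  0.126 ]   (if dp first: [-0.1106 -0.1149  0.1548] )
```

>>> arm_command(
  targets=[
    {"dp": [-0.03, 0, 0], "turn": [0, 0, 0], "grip": -1},
    {"dp": [-0.045, 0, 0], "turn": [0, 0, 0], "grip": -1},
    {"dp": [-0.04, 0, 0], "turn": [0, 0, 0], "grip": -1},
    {"dp": [0, -0.023, 0.031], "turn": [0, 0, 0], "grip": -1},
    {"dp": [0, -0.023, 0.031], "turn": [0, 0, 0], "grip": -1},
    {"dp": [0, -0.023, 0.031], "turn": [0, 0, 0], "grip": -1},
    {"dp": [0, -0.023, 0.031], "turn": [0, 0, 0], "grip": -1},
    {"dp": [0, -0.023, 0.031], "turn": [0, 0, 0], "grip": -1},
  ],
)

```text
clock: 17.9
position: [0.5103, -0.0297, 0.3292]
ee_rot: [0.48, 0.52, 0.479, -0.519]
contact_force: [-0.0, -0.2, -1.4]
width: 0.0164
```

>>> arm_command(
  targets=[
    {"dp": [0, 0, 0], "turn": [-6.3, 0, 0], "grip": -1},
    {"dp": [0, 0, 0], "turn": [-6.3, 0, 0], "grip": -1},
    {"dp": [0, 0, 0], "turn": [0, 0, 0], "grip": -1},
    {"dp": [0, 0, 0], "turn": [0, 0, 0], "grip": -1},
    {"dp": [0, 0, 0], "turn": [0, 0, 0], "grip": -1},
  ],
)

```text
clock: 18.4
position: [0.5116, -0.0287, 0.3285]
ee_rot: [0.534, 0.464, 0.533, -0.464]
contact_force: [0.6, 0.0, -1.3]
width: 0.0159
```

```bash
python3 - <<'E'
from h import *
plan([.5117,-.0288,.0655],8)
c,im=hov('pics/w12.png')
E
```

```text
t 18.4 grasp [ 0.5116 -0.0287  0.1735] jaw 7.9 w 0.0159 F [ 0.6  0.  -1.3] q6 -0.33
tilt [0.0004 0.0001] TURN [-0.07  0.   -0.02] then DP [1.08e-01 1.00e-04 1.00e-04]   (if dp first: [1.08e-01 1.00e-04 1.00e-04] )
```

View pics/w12.png

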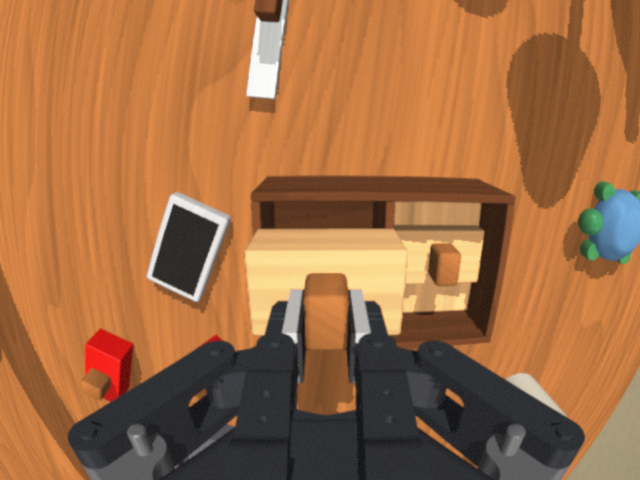

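>>> arm_command(
  targets=[
    {"dp": [0.02, 0, 0], "turn": [0, 0, 0], "grip": -1},
    {"dp": [0.015, 0, 0], "turn": [0, 0, 0], "grip": -1},
    {"dp": [0.01, 0, 0], "turn": [0, 0, 0], "grip": -1},
    {"dp": [0.01, 0, 0], "turn": [0, 0, 0], "grip": -1},
    {"dp": [0.01, 0, 0], "turn": [0, 0, 0], "grip": -1},
    {"dp": [0, 0, 0], "turn": [0, 0, 0], "grip": -1},
  ],
)

```text
clock: 19.05
position: [0.5111, -0.0288, 0.262]
ee_rot: [0.533, 0.464, 0.534, -0.464]
contact_force: [-0.4, -1.1, -0.5]
width: 0.0166
```

```bash
python3 - <<'E'
from h import *
plan([.5117,-.0288,.0655],8)
E
```

```text
t 19.05 grasp [ 0.5107 -0.0287  0.107 ] jaw 8.0 w 0.0166 F [-0.4 -1.1 -0.5] q6 -0.33
tilt [-0.0025 -0.0009] TURN [-0.01 -0.05  0.14] then DP [0.0415 0.0006 0.0001]   (if dp first: [0.0415 0.0007 0.0002] )
```

>>> arm_command(
  targets=[
    {"dp": [0.015, 0.0005, 0], "turn": [0, 0, 0], "grip": -1},
    {"dp": [0.015, 0, 0], "turn": [0, 0, 0], "grip": -1},
    {"dp": [0.008, 0, 0], "turn": [0, 0, 0], "grip": -1},
    {"dp": [0.004, 0, 0], "turn": [0, 0, 0], "grip": -1},
    {"dp": [0, 0, 0], "turn": [0, 0, 0], "grip": -1},
    {"dp": [0, 0, 0], "turn": [0, 0, 0], "grip": -1},
  ],
)

```text
clock: 19.65
position: [0.5123, -0.0289, 0.2218]
ee_rot: [0.534, 0.464, 0.533, -0.464]
contact_force: [-0.0, 0.7, -1.3]
width: 0.0166
```

```bash
python3 - <<'E'
from h import *
plan([.5117,-.0288,.0655],8)
E
```

```text
t 19.65 grasp [ 0.5125 -0.0289  0.0668] jaw 8.0 w 0.0166 F [-0.   0.7 -1.3] q6 -0.33
tilt [0.0011 0.0003] TURN [-0.01  0.02 -0.06] then DP [ 0.0013 -0.0006 -0.0002]   (if dp first: [ 0.0013 -0.0006 -0.0002] )
```

>>> arm_command(
  targets=[
    {"dp": [0.003, 0, 0], "turn": [0, 0, 0], "grip": -1},
    {"dp": [0, 0, 0], "turn": [0, 0, 0], "grip": -1},
    {"dp": [0, 0, 0], "turn": [0, 0, 0], "grip": -0.1},
    {"dp": [0, 0, 0], "turn": [0, 0, 0], "grip": -0.1},
    {"dp": [-0.02, 0, 0], "turn": [0, 0, 0], "grip": -0.1},
    {"dp": [-0.04, 0, 0], "turn": [0, 0, 0], "grip": -0.1},
    {"dp": [-0.045, 0, 0], "turn": [0, 0, 0], "grip": 1},
    {"dp": [0, 0, 0], "turn": [0, 0, 0], "grip": 1},
  ],
)

```text
clock: 20.45
position: [0.5142, -0.0292, 0.3291]
ee_rot: [0.538, 0.466, 0.53, -0.462]
contact_force: [0.8, -0.1, 0.3]
width: 0.0663
```

```bash
python3 - <<'E'
from h import *
c,im=hov('pics/w13.png')
plan([.6028,.2478,.17])
E
```

```text
t 20.5 grasp [ 0.5143 -0.0292  0.1714] jaw 8.0 w 0.0734 F [-0.3 -0.6 -0.6] q6 -0.33
tilt [0.0074 0.0025] TURN [-0.    0.14 -0.42] then DP [ 0.0014  0.1273 -0.2616]   (if dp first: [ 0.0017  0.1273 -0.2617] )
```

View pics/w13.png

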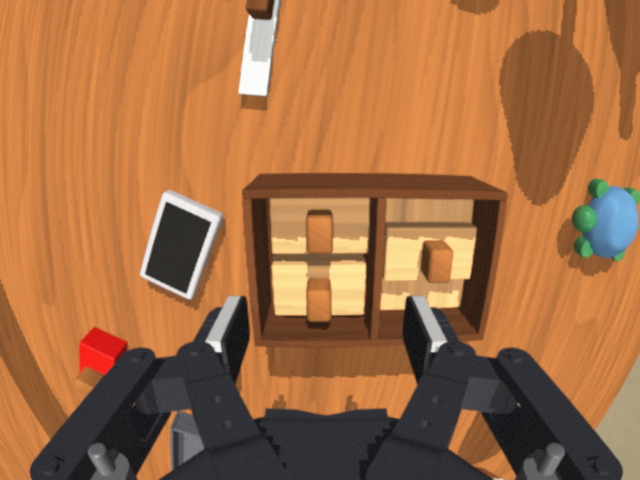

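All three stamps lie in their bays: thick at (320,230) and (318,300), thin at (437,262). The roll is next.

>>> arm_command(
  targets=[
    {"dp": [0, 0.0214, -0.0436], "turn": [0, 0, 0], "grip": 1},
    {"dp": [0, 0.0214, -0.0436], "turn": [0, 0, 0], "grip": 1},
    {"dp": [0, 0.0214, -0.0436], "turn": [0, 0, 0], "grip": 1},
    {"dp": [0, 0.0214, -0.0436], "turn": [0, 0, 0], "grip": 1},
    {"dp": [0, 0.0214, -0.0436], "turn": [0, 0, 0], "grip": 1},
    {"dp": [0, 0.0214, -0.0436], "turn": [0, 0, 0], "grip": 1},
    {"dp": [0, 0, 0], "turn": [0, 0, 0], "grip": 1},
    {"dp": [0, 0, 0], "turn": [0, 0, 0], "grip": 1},
  ],
)

```text
clock: 21.3
position: [0.6023, 0.2491, 0.3211]
ee_rot: [0.534, 0.462, 0.535, -0.464]
contact_force: [-0.4, -0.1, -0.3]
width: 0.0858
```

```bash
python3 - <<'E'
from h import *
c,im=hov('pics/w14.png')
plan([.6028,.2478,.03])
print(proj('wrist',[[.6028,.2478,.05]],c))
E
```

```text
t 21.35 grasp [0.6016 0.2477 0.1665] jaw 8.0 w 0.0853 F [ 0.6 -0.4 -0. ] q6 0.14
tilt [-0.0035  0.0011] TURN [0.   0.06 0.2 ] then DP [0.1365 0.0006 0.0003]   (if dp first: [1.365e-01 1.100e-03 1.000e-04] )
[[325.62124826 238.85619149]]
```

View pics/w14.png

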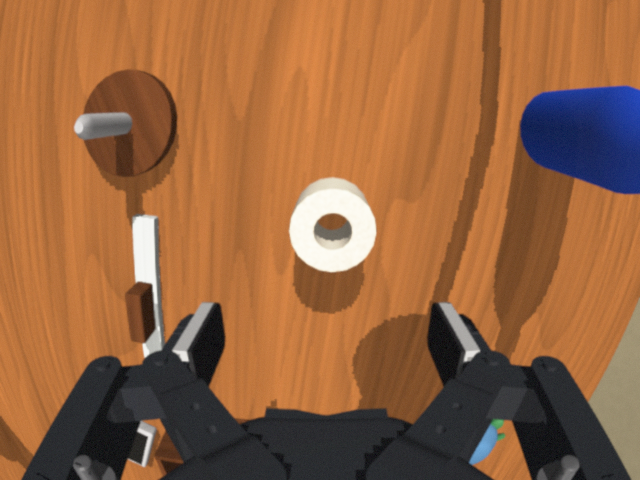

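```bash
python3 - <<'E'
from h import *
c=np.load('wc.npy',allow_pickle=True).item()
im=cv2.imread('pics/w14.png');h=cv2.cvtColor(im,cv2.COLOR_BGR2HSV)
m=((h[...,1]<60)&(h[...,2]>225)).astype(np.uint8);m[:, :270]=0;m[:,400:]=0;m[:150]=0;m[290:]=0
k=max(cv2.findContours(m,0,2)[0],key=cv2.contourArea);print(cv2.minEnclosingCircle(k),cv2.boundingRect(k))
X=onto('wrist',[(333,229.5)],.05,c);print(X)
# spindle in wrist view: tip
print('tip',onto('wrist',[(80,127)],.076,c),onto('wrist',[(130,123)],.014,c))
t=cv2.imread('pics/top0.png');c2=manip.calibration('top')
i=cv2.resize(t[205:250,160:215],None,fx=10,fy=10,interpolation=cv2.INTER_CUBIC)
j=cv2.resize(cv2.imread('pics/t6.png')[275:330,130:190],None,fx=10,fy=10,interpolation=cv2.INTER_CUBIC)
for p,col in((X[0],(0,0,255)),([.6028,.2478,.05],(0,255,0))):
    cv2.circle(i,tuple(((proj('top',p,c2)[0]-[160,205]+.5)*10).astype(int)),4,col,-1)
cv2.circle(j,tuple(((proj('top',[.4275,.3055,.014],c2)[0]-[130,275]+.5)*10).astype(int)),4,(0,255,0),-1)
cv2.circle(j,tuple(((proj('top',[.4275,.3055,.076],c2)[0]-[130,275]+.5)*10).astype(int)),4,(0,255,0),-1)
o=np.zeros((550,1150,3),np.uint8);o[:450,:550]=i;o[:550,550:]=j;cv2.imwrite('pics/rt.png',cv2.resize(o,None,fx=.69,fy=.69))
E
```

```text
((332.15289306640625, 224.54959106445312), 46.557395935058594) (289, 178, 87, 94)
[[0.60678241 0.25509442 0.05      ]]
tip [[0.42959261 0.31017105 0.076     ]] [[0.43498056 0.31029604 0.014     ]]
```

View pics/rt.png

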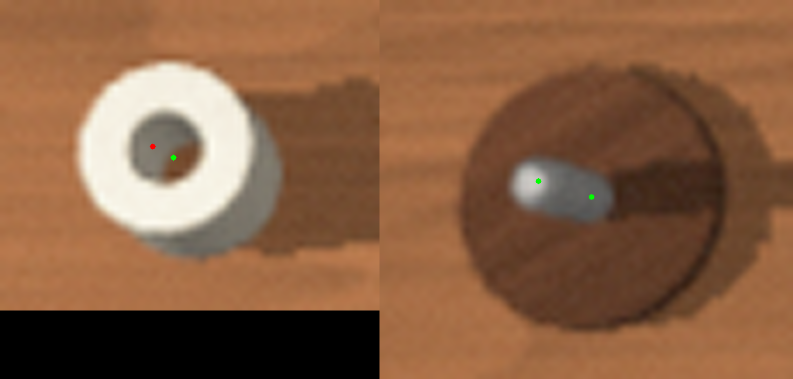

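>>> arm_command(
  targets=[
    {"dp": [0.02, 0.005, -0.004], "turn": [0, 0, 0], "grip": 1},
    {"dp": [0.03, 0, 0], "turn": [0, 0, 0], "grip": 1},
    {"dp": [0, 0, 0], "turn": [0, 0, 0], "grip": 1},
    {"dp": [0, 0, 0], "turn": [0, 0, 0], "grip": 1},
    {"dp": [0, 0, 0], "turn": [0, 0, 0], "grip": 1},
    {"dp": [0, 0, 0], "turn": [0, 0, 0], "grip": 1},
  ],
)

```text
clock: 21.95
position: [0.6076, 0.2524, 0.275]
ee_rot: [0.534, 0.465, 0.533, -0.463]
contact_force: [-0.2, -0.1, 0.1]
width: 0.0855
```

```bash
python3 - <<'E'
from h import *
c,im=hov('pics/w15.png')
plan([.606,.252,.03])
print(proj('wrist',[[.606,.252,.05]],c))
E
```

```text
t 22.0 grasp [0.6079 0.2527 0.1199] jaw 8.0 w 0.0855 F [ 0.4  0.1 -0.2] q6 0.15
tilt [ 0.0026 -0.0004] TURN [ 0.   -0.02 -0.15] then DP [ 0.0899 -0.0016  0.0003]   (if dp first: [ 0.0899 -0.0018  0.0004] )
[[319.32639111 263.36758291]]
```

View pics/w15.png

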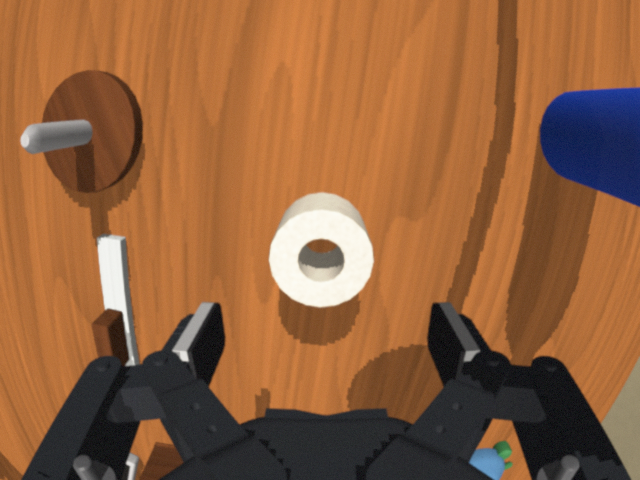

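>>> arm_command(
  targets=[
    {"dp": [0.035, -0.001, -0.002], "turn": [0, 0, 0], "grip": 1},
    {"dp": [0.03, 0, 0], "turn": [0, 0, 0], "grip": 1},
    {"dp": [0.018, 0, 0], "turn": [0, 0, 0], "grip": 1},
    {"dp": [0.005, 0, 0], "turn": [0, 0, 0], "grip": 1},
    {"dp": [0, 0, 0], "turn": [0, 0, 0], "grip": -1},
    {"dp": [0, 0, 0], "turn": [0, 0, 0], "grip": -1},
    {"dp": [0, 0, 0], "turn": [0, 0, 0], "grip": -1},
    {"dp": [0, 0, 0], "turn": [0, 0, 0], "grip": -1},
  ],
  grip_force=40,
)

```text
clock: 22.8
position: [0.6066, 0.2548, 0.1871]
ee_rot: [0.534, 0.465, 0.533, -0.463]
contact_force: [0.1, -0.3, 4.6]
width: 0.0599
```

```bash
python3 - <<'E'
from h import *
c,im=hov('pics/w16.png')
plan([.4273,.306,.17])
E
```

```text
t 22.85 grasp [0.6071 0.255  0.0321] jaw 8.0 w 0.0598 F [ 0.8 -0.3  5.3] q6 0.15
tilt [ 0.0035 -0.0007] TURN [ 0.   -0.04 -0.2 ] then DP [-0.1379 -0.1704 -0.0756]   (if dp first: [-0.1384 -0.17   -0.0757] )
```

View pics/w16.png

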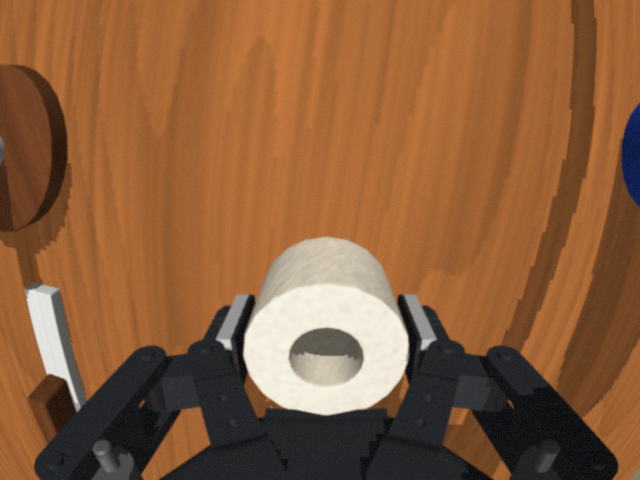

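```bash
python3 - <<'E'
from h import *
c=np.load('wc.npy',allow_pickle=True).item();s,R=st();g=s['position']+.155*R[:,0]
X=onto('wrist',[(326.5,348.5),(326.5,284),(326.5,413),(244,348),(409,348)],.05,c)
print(X.round(4));print(((X-g)@R).round(4))
E
```

```text
[[0.608  0.259  0.05  ]
 [0.6045 0.2835 0.05  ]
 [0.6125 0.2275 0.05  ]
 [0.5795 0.2545 0.05  ]
 [0.6367 0.2623 0.05  ]]
[[-0.0179  0.0015 -0.0038]
 [-0.0179  0.0015 -0.0285]
 [-0.0179  0.0015  0.028 ]
 [-0.018  -0.0273 -0.0033]
 [-0.0178  0.0304 -0.0031]]
```

>>> arm_command(
  targets=[
    {"dp": [-0.03, 0, 0], "turn": [0, 0, 0], "grip": -1},
    {"dp": [-0.045, 0, 0], "turn": [0, 0, 0], "grip": -1},
    {"dp": [-0.045, 0, 0], "turn": [0, 0, 0], "grip": -1},
    {"dp": [0, -0.034, -0.0151], "turn": [0, 0, 0], "grip": -1},
    {"dp": [0, -0.034, -0.0151], "turn": [0, 0, 0], "grip": -1},
    {"dp": [0, -0.034, -0.0151], "turn": [0, 0, 0], "grip": -1},
    {"dp": [0, -0.034, -0.0151], "turn": [0, 0, 0], "grip": -1},
    {"dp": [0, -0.034, -0.0151], "turn": [0, 0, 0], "grip": -1},
  ],
)

```text
clock: 23.65
position: [0.4254, 0.3058, 0.3054]
ee_rot: [0.533, 0.464, 0.534, -0.464]
contact_force: [0.7, 1.2, -1.4]
width: 0.0599
```

>>> arm_command(
  targets=[
    {"dp": [0, 0, 0], "turn": [0, 0, 0], "grip": -1},
    {"dp": [0, 0, 0], "turn": [0, 0, 0], "grip": -1},
    {"dp": [0, 0, 0], "turn": [0, 0, 0], "grip": -1},
    {"dp": [0, 0, 0], "turn": [0, 0, 0], "grip": -1},
  ],
)

```text
clock: 24.05
position: [0.4282, 0.3056, 0.3053]
ee_rot: [0.534, 0.464, 0.533, -0.464]
contact_force: [0.0, -0.0, -1.6]
width: 0.0601
```

```bash
python3 - <<'E'
from h import *
plan([.4273,.306,.05])
c,im=hov('pics/w17.png');j=manip.get_image('side')[:,:,::-1];cv2.imwrite('pics/s17.png',j)
t=manip.get_image('top')[:,:,::-1];cv2.imwrite('pics/t17.png',t)
crop(j,180,320,200,150,4,'pics/s17c.png')
crop(t,100,240,160,120,5,'pics/t17c.png')
E
```

```text
t 24.05 grasp [0.4283 0.3056 0.1503] jaw 7.9 w 0.0601 F [ 0.  -0.  -1.6] q6 0.35
tilt [ 0.0009 -0.0001] TURN [ 0.   -0.01 -0.05] then DP [ 0.1003 -0.0008 -0.0006]   (if dp first: [ 0.1003 -0.0009 -0.0005] )
```

View pics/s17c.png

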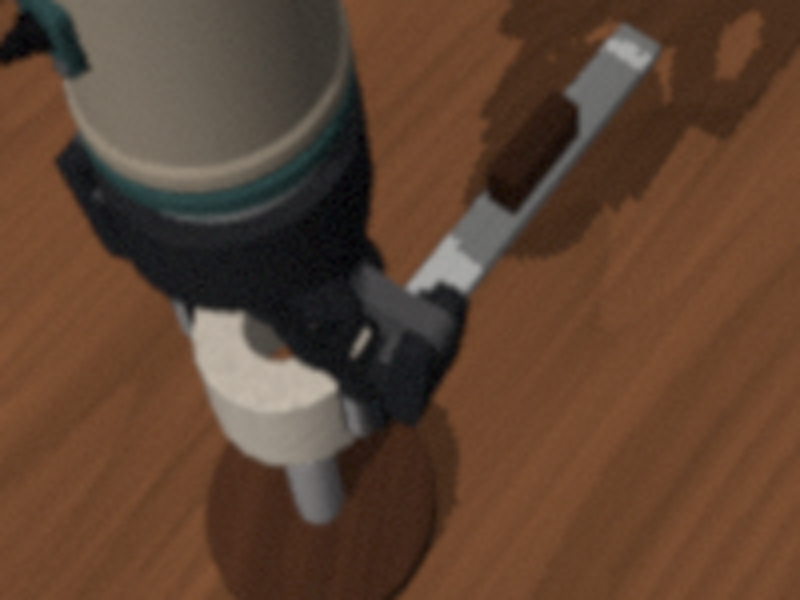

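View pics/t17.png

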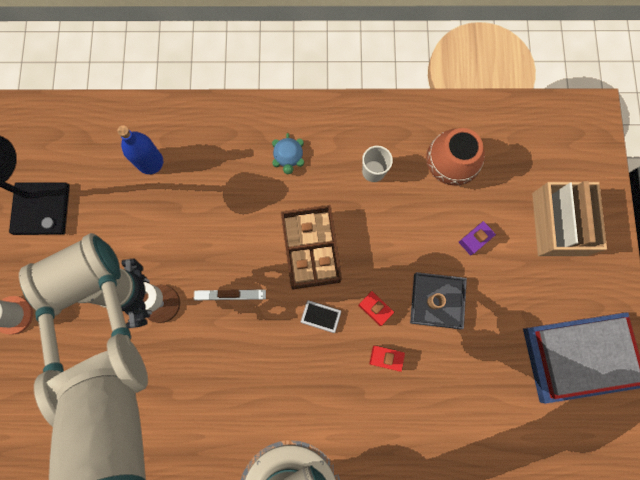

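View pics/w17.png

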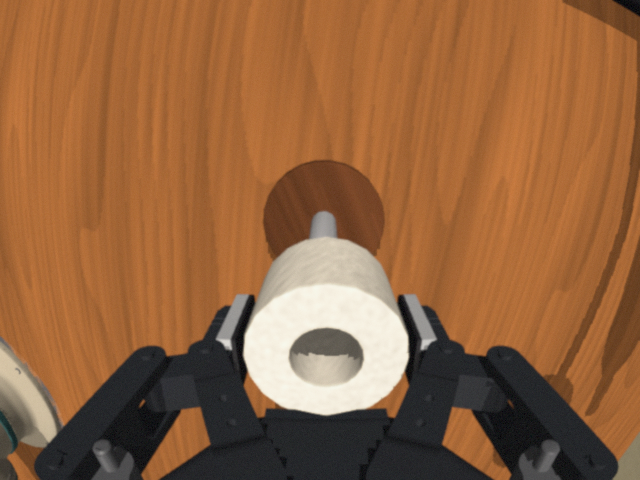

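```bash
python3 - <<'E'
from h import *
c=np.load('wc.npy',allow_pickle=True).item();s,R=st();g=s['position']+.155*R[:,0]
for p in ([264,216],[384,216],[324,160]): 
    X=onto('wrist',[p],.014,c);print(X.round(4),((X-g)@R).round(4))
print(onto('wrist',[(326.5,348.5)],.168,c))
# side view: disc & roll
i=cv2.imread('pics/side0.png');crop(i,220,410,80,70,8,'pics/sd.png')
print(proj('side',[[.4273,.306,.076],[.4273,.306,.014]]))
E
```

```text
[[0.3838 0.3092 0.014 ]] [[ 0.1361 -0.0431 -0.0098]]
[[0.4706 0.3213 0.014 ]] [[ 0.1361  0.0445 -0.0098]]
[[0.4216 0.3554 0.014 ]] [[ 0.1361  0.0007 -0.0503]]
[[0.42933356 0.30940891 0.168     ]]
[[255.72733121 427.04246301]
 [259.70948284 441.6730967 ]]
```

View pics/sd.png

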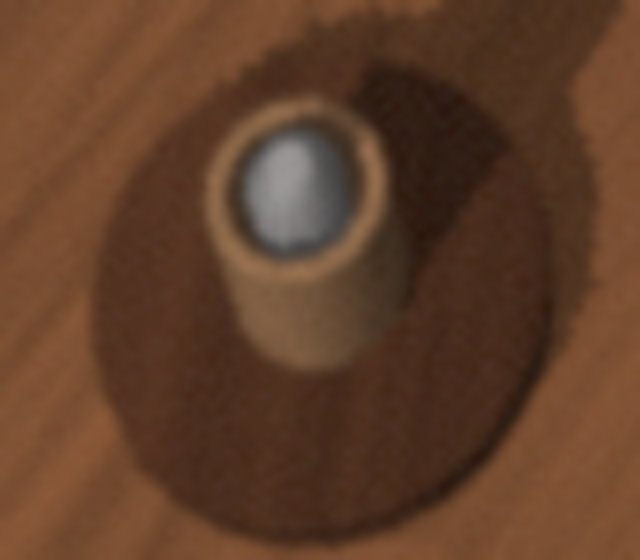

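```bash
python3 - <<'E'
from h import *
a=np.linspace(0,2*np.pi,200)
for cx,cy in((.4273,.306),(.427,.309)):
  for r,z in((.045,.014),(.009,.076),(.0055,.076)):
    P=np.c_[cx+r*np.cos(a),cy+r*np.sin(a),0*a+z]
    for n in('side','top'):
        q=proj(n,P); print(cx,cy,z,n,q.min(0).round(1),q.max(0).round(1))
P=np.c_[.607+.03*np.cos(a),.255+.03*np.sin(a),0*a+.05]
for n in('side','top'):
    q=proj(n,P); print('roll',n,q.min(0).round(1),q.max(0).round(1))
i=cv2.imread('pics/side0.png');crop(i,180,325,55,55,10,'pics/sr.png')
E
```

```text
0.4273 0.306 0.014 side [230.7 413.1] [288.5 472.8]
0.4273 0.306 0.014 top [140.9 284.2] [179.1 322.4]
0.4273 0.306 0.076 side [249.5 420.9] [261.9 433.3]
0.4273 0.306 0.076 top [148.3 296.8] [156.3 304.8]
0.4273 0.306 0.076 side [252.  423.2] [259.5 430.9]
0.4273 0.306 0.076 top [149.9 298.3] [154.8 303.2]
0.427 0.309 0.014 side [229.5 414.7] [287.4 474.7]
0.427 0.309 0.014 top [139.7 284.3] [177.8 322.5]
0.427 0.309 0.076 side [248.3 422.6] [260.7 435.2]
0.427 0.309 0.076 top [147.  296.9] [155.  304.9]
0.427 0.309 0.076 side [250.7 425. ] [258.3 432.7]
0.427 0.309 0.076 top [148.5 298.5] [153.4 303.4]
roll side [182.5 330. ] [217.9 361. ]
roll top [169.  213.3] [194.4 238. ]
```

View pics/sr.png

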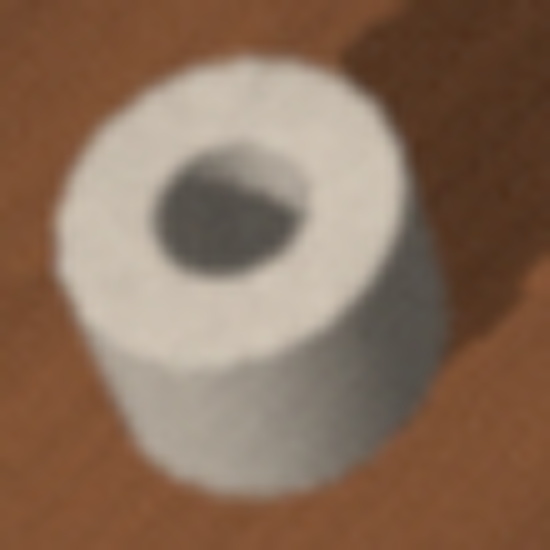

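```bash
python3 - <<'E'
from h import *
a=np.linspace(0,2*np.pi,100)
s,R=st();g=s['position']+.155*R[:,0];print(g,s['clock'])
def draw(img,n,x0,y0,S,P,col):
    q=((proj(n,P)-[x0,y0]+.5)*S).astype(np.int32);cv2.polylines(img,[q],True,col,1)
C=lambda x,y,z,r:np.c_[x+r*np.cos(a),y+r*np.sin(a),0*a+z]
o=[]
for n,f,x0,y0 in(('side','pics/s17.png',210,380),('top','pics/t17.png',125,260)):
    im=cv2.resize(cv2.imread(f)[y0:y0+100,x0:x0+80],None,fx=5,fy=5,interpolation=cv2.INTER_CUBIC)
    for z,r in((.118,.03),(.168,.03)): draw(im,n,x0,y0,5,C(g[0],g[1],z,r),(0,255,0))
    draw(im,n,x0,y0,5,C(.4273,.306,.014,.045),(255,255,0));draw(im,n,x0,y0,5,C(.4273,.306,.014,.009),(255,255,0));draw(im,n,x0,y0,5,C(.4273,.306,.0,.045),(255,0,255))
    o.append(im)
cv2.imwrite('pics/cmp.png',np.hstack(o))
E
```

```text
[0.42785308 0.30548422 0.15012501] 24.2
```

View pics/cmp.png

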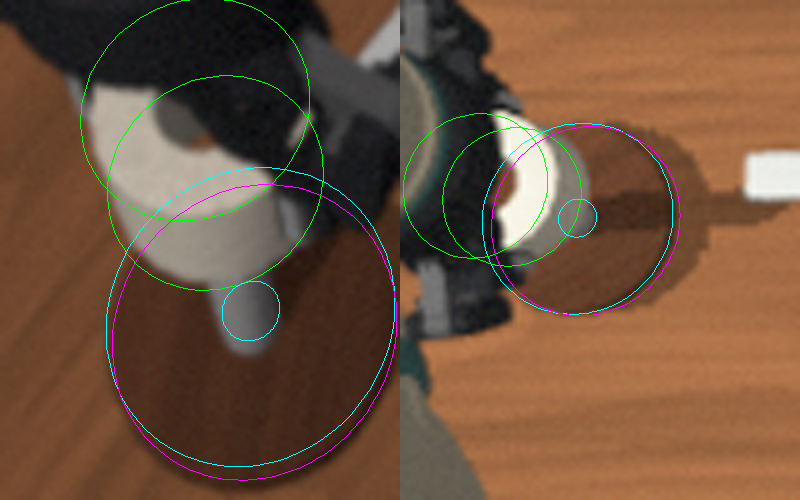

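All three cameras, compared roll against disc within the same view, say the roll must go about 5 mm further to +y. I'll correct that and lower slowly.

>>> arm_command(
  targets=[
    {"dp": [0.01, -0.001, -0.005], "turn": [0, 0, 0], "grip": -1},
    {"dp": [0.02, 0, 0], "turn": [0, 0, 0], "grip": -1},
    {"dp": [0.006, 0, 0], "turn": [0, 0, 0], "grip": -1},
    {"dp": [0, 0, 0], "turn": [0, 0, 0], "grip": -1},
    {"dp": [0, 0, 0], "turn": [0, 0, 0], "grip": -1},
  ],
)

```text
clock: 24.7
position: [0.4255, 0.3107, 0.2693]
ee_rot: [0.534, 0.464, 0.534, -0.464]
contact_force: [-0.2, -0.1, -1.5]
width: 0.06
```

```bash
python3 - <<'E'
from h import *
plan([.4265,.311,.05])
c,im=hov('pics/w18.png');j=manip.get_image('side')[:,:,::-1];cv2.imwrite('pics/s18.png',j)
crop(j,210,380,100,100,6,'pics/s18c.png')
E
```

```text
t 24.7 grasp [0.4255 0.3107 0.1143] jaw 8.0 w 0.06 F [-0.2 -0.1 -1.5] q6 0.36
tilt [ 0.0001 -0.0001] TURN [ 0.   -0.01 -0.  ] then DP [ 0.0643  0.001  -0.0002]   (if dp first: [ 0.0643  0.001  -0.0002] )
```

View pics/s18c.png

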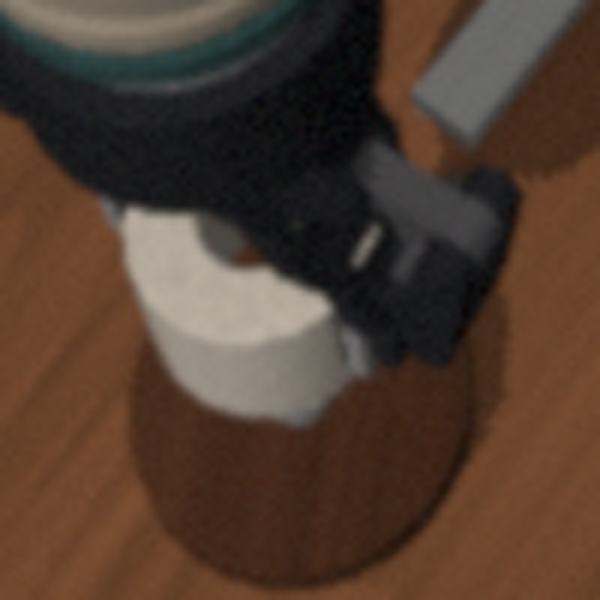

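View pics/w18.png

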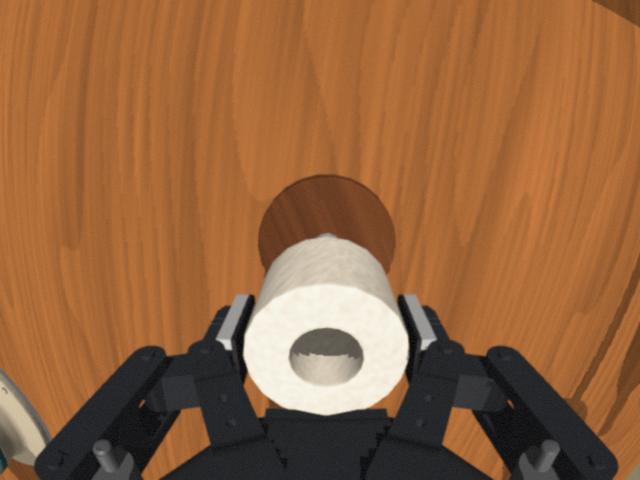

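>>> arm_command(
  targets=[
    {"dp": [0.006, 0.0005, 0], "turn": [0, 0, 0], "grip": -1},
    {"dp": [0.006, 0, 0], "turn": [0, 0, 0], "grip": -1},
    {"dp": [0.006, 0, 0], "turn": [0, 0, 0], "grip": -1},
    {"dp": [0.004, 0, 0], "turn": [0, 0, 0], "grip": -1},
    {"dp": [0, 0, 0], "turn": [0, 0, 0], "grip": -1},
  ],
)

```text
clock: 25.3
position: [0.4255, 0.3104, 0.2464]
ee_rot: [0.533, 0.463, 0.534, -0.465]
contact_force: [0.7, -0.8, -1.5]
width: 0.0599
```

```bash
python3 - <<'E'
from h import *
plan([.4265,.311,.05])
c,im=hov('pics/w19.png');crop(im,220,150,220,280,2,'pics/w19c.png')
E
```

```text
t 25.3 grasp [0.4253 0.3103 0.0914] jaw 8.0 w 0.0599 F [ 0.7 -0.8 -1.5] q6 0.36
tilt [-0.0016  0.0005] TURN [0.   0.03 0.09] then DP [ 0.0414  0.001  -0.0004]   (if dp first: [ 0.0414  0.0011 -0.0005] )
```

View pics/w19c.png

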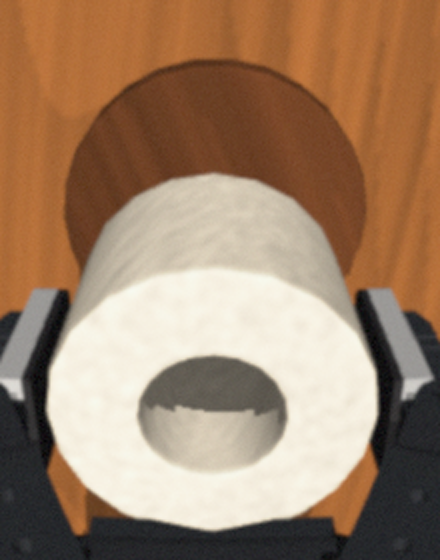

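No contact force with the underside about 17 mm below the tip, so the spindle is inside the bore. Continuing down.

>>> arm_command(
  targets=[
    {"dp": [0.01, 0.0005, 0], "turn": [0, 0, 0], "grip": -1},
    {"dp": [0.01, 0, 0], "turn": [0, 0, 0], "grip": -1},
    {"dp": [0.01, 0, 0], "turn": [0, 0, 0], "grip": -1},
    {"dp": [0.008, 0, 0], "turn": [0, 0, 0], "grip": -1},
    {"dp": [0.005, 0, 0], "turn": [0, 0, 0], "grip": -1},
    {"dp": [0, 0, 0], "turn": [0, 0, 0], "grip": -1},
    {"dp": [0, 0, 0], "turn": [0, 0, 0], "grip": -1},
  ],
)

```text
clock: 26.05
position: [0.4264, 0.3107, 0.2042]
ee_rot: [0.534, 0.464, 0.534, -0.464]
contact_force: [0.5, 0.2, -0.8]
width: 0.06
```

```bash
python3 - <<'E'
from h import *
plan([.4265,.311,.0465])
c,im=hov('pics/w20.png');crop(im,220,150,220,280,2,'pics/w20c.png')
E
```

```text
t 26.05 grasp [0.4265 0.3108 0.0492] jaw 8.0 w 0.06 F [ 0.5  0.2 -0.8] q6 0.36
tilt [ 0.0001 -0.0001] TURN [ 0.   -0.01 -0.  ] then DP [ 0.0027  0.0001 -0.0002]   (if dp first: [ 0.0027  0.0001 -0.0002] )
```

View pics/w20c.png

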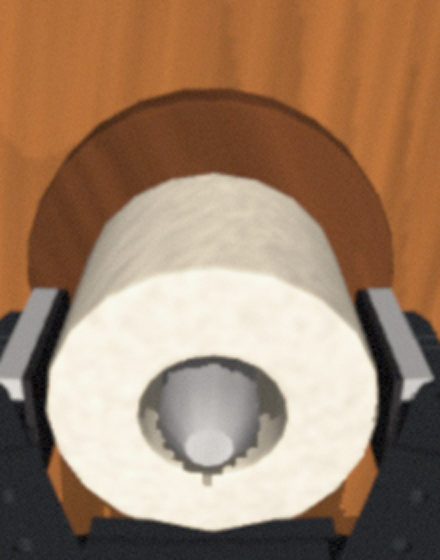

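>>> arm_command(
  targets=[
    {"dp": [0.003, 0, 0], "turn": [0, 0, 0], "grip": -1},
    {"dp": [0, 0, 0], "turn": [0, 0, 0], "grip": -1},
    {"dp": [0, 0, 0], "turn": [0, 0, 0], "grip": 1},
    {"dp": [0, 0, 0], "turn": [0, 0, 0], "grip": 1},
    {"dp": [0, 0, 0], "turn": [0, 0, 0], "grip": 1},
    {"dp": [-0.03, 0, 0], "turn": [0, 0, 0], "grip": 1},
    {"dp": [-0.045, 0, 0], "turn": [0, 0, 0], "grip": 1},
    {"dp": [-0.045, 0, 0], "turn": [0, 0, 0], "grip": 0},
  ],
)

```text
clock: 26.9
position: [0.4261, 0.3105, 0.3223]
ee_rot: [0.533, 0.463, 0.534, -0.464]
contact_force: [0.5, 0.7, 0.6]
width: 0.0733
```

```bash
python3 - <<'E'
from h import *
plan([.4481,.143,.12],1)
c,im=hov('pics/w21.png')
j=manip.get_image('side')[:,:,::-1];cv2.imwrite('pics/s21.png',j)
a=np.linspace(0,2*np.pi,100)
crop(j,210,380,100,100,6,'pics/s21c.png')
E
```

```text
t 26.9 grasp [0.4259 0.3104 0.1673] jaw 8.0 w 0.0733 F [0.5 0.7 0.6] q6 0.36
tilt [-0.0015  0.0005] TURN [6.99 0.03 0.08] then DP [0.0473 0.0191 0.1679]   (if dp first: [ 0.0473 -0.0014  0.1689] )
```

View pics/w21.png

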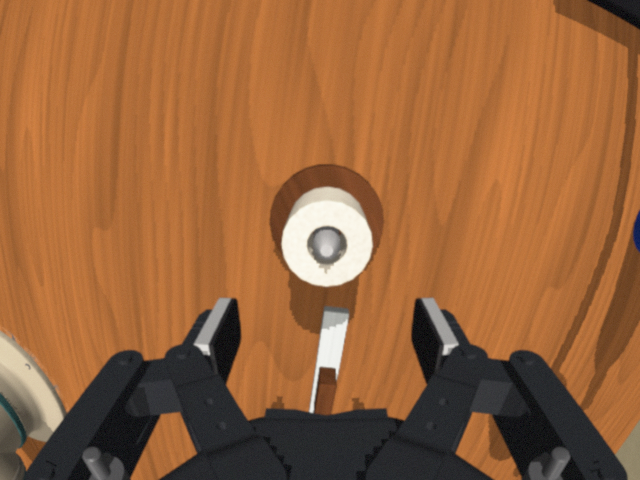

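View pics/s21c.png

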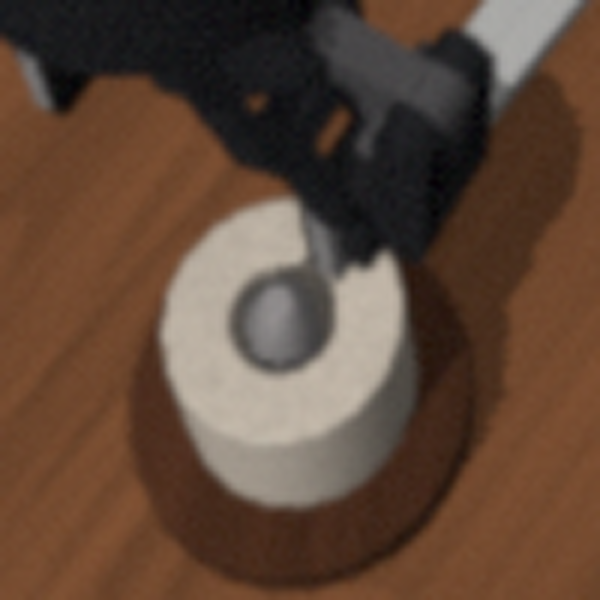

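The roll is centred and seated on the disc (wrist (327,243)). The straightedge is next.

>>> arm_command(
  targets=[
    {"dp": [0, 0, 0], "turn": [7, 0, 0], "grip": 0},
    {"dp": [0, 0.005, 0.042], "turn": [0, 0, 0], "grip": 0},
    {"dp": [0, 0.005, 0.042], "turn": [0, 0, 0], "grip": 0},
    {"dp": [0, 0.005, 0.042], "turn": [0, 0, 0], "grip": 0},
    {"dp": [0, 0.004, 0.04], "turn": [0, 0, 0], "grip": 0},
    {"dp": [0.03, 0, 0], "turn": [0, 0, 0], "grip": 0},
    {"dp": [0, 0, 0], "turn": [0, 0, 0], "grip": 0},
    {"dp": [0, 0, 0], "turn": [0, 0, 0], "grip": 0},
  ],
)

```text
clock: 27.8
position: [0.4479, 0.1451, 0.2909]
ee_rot: [0.504, 0.495, 0.505, -0.496]
contact_force: [0.6, -0.9, 0.1]
width: 0.0428
```

>>> arm_command(
  targets=[
    {"dp": [0, 0, 0], "turn": [0, 0, 0], "grip": 0},
    {"dp": [0, 0, 0], "turn": [0, 0, 0], "grip": 0},
  ],
)

```text
clock: 28.0
position: [0.4485, 0.1458, 0.2921]
ee_rot: [0.505, 0.496, 0.504, -0.495]
contact_force: [0.4, -0.6, 0.6]
width: 0.0432
```

```bash
python3 - <<'E'
from h import *
c,im=hov('pics/w22.png')
plan([.4481,.145,.03],1)
print(proj('wrist',[[.4481,.143,.038]],c))
E
```

```text
t 28.05 grasp [0.4487 0.1459 0.1371] jaw 1.1 w 0.0426 F [0.3 0.1 0.4] q6 0.15
tilt [ 0.0017 -0.0004] TURN [ 0.07 -0.02 -0.1 ] then DP [ 0.1071 -0.0004  0.0008]   (if dp first: [ 0.1071 -0.0005  0.0008] )
[[322.16727111 250.25593092]]
```

View pics/w22.png

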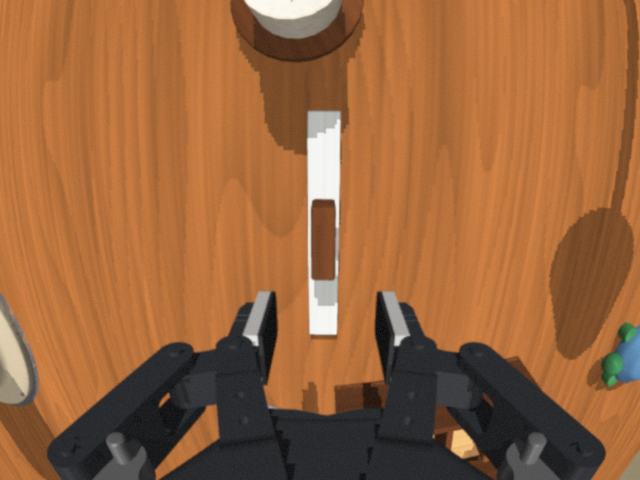

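>>> arm_command(
  targets=[
    {"dp": [0.04, -0.001, -0.002], "turn": [0, 0, 0], "grip": 0},
    {"dp": [0.035, 0, 0], "turn": [0, 0, 0], "grip": 0},
    {"dp": [0.02, 0, 0], "turn": [0, 0, 0], "grip": 0},
    {"dp": [0.0105, 0, 0], "turn": [0, 0, 0], "grip": 0},
    {"dp": [0, 0, 0], "turn": [0, 0, 0], "grip": -1},
    {"dp": [0, 0, 0], "turn": [0, 0, 0], "grip": -1},
    {"dp": [0, 0, 0], "turn": [0, 0, 0], "grip": -1},
    {"dp": [0, 0, 0], "turn": [0, 0, 0], "grip": -1},
  ],
  grip_force=80,
)

```text
clock: 28.85
position: [0.4476, 0.1471, 0.1868]
ee_rot: [0.505, 0.496, 0.504, -0.495]
contact_force: [-0.0, -0.2, -0.9]
width: 0.0148
```

```bash
python3 - <<'E'
from h import *
b=np.array([.558,-.049]);u=np.array([np.cos(.14),np.sin(.14)]);print(b-.08*u,b+.08*u)
plan([*(b-.08*u),.13],8)
E
```

```text
[ 0.47878272 -0.06016345] [ 0.63721728 -0.03783655]
t 28.85 grasp [0.4479 0.1472 0.0318] jaw 1.0 w 0.0148 F [-0.  -0.2 -0.9] q6 0.15
tilt [ 0.0023 -0.0004] TURN [-7.   -0.02 -0.13] then DP [-0.0982  0.002   0.2096]   (if dp first: [-0.0983  0.0278  0.2078] )
```

>>> arm_command(
  targets=[
    {"dp": [-0.03, 0, 0], "turn": [0, 0, 0], "grip": -1},
    {"dp": [-0.04, 0, 0], "turn": [0, 0, 0], "grip": -1},
    {"dp": [-0.035, 0, 0], "turn": [0, 0, 0], "grip": -1},
    {"dp": [0, 0.0056, 0.0416], "turn": [0, 0, 0], "grip": -1},
    {"dp": [0, 0.0056, 0.0416], "turn": [0, 0, 0], "grip": -1},
    {"dp": [0, 0.0056, 0.0416], "turn": [0, 0, 0], "grip": -1},
    {"dp": [0, 0.0056, 0.0416], "turn": [0, 0, 0], "grip": -1},
    {"dp": [0, 0.0056, 0.0416], "turn": [0, 0, 0], "grip": -1},
  ],
)

```text
clock: 29.65
position: [0.4786, -0.0621, 0.2916]
ee_rot: [0.505, 0.496, 0.504, -0.495]
contact_force: [0.9, -0.2, -1.4]
width: 0.0146
```

>>> arm_command(
  targets=[
    {"dp": [0, 0, 0], "turn": [-3.5, 0, 0], "grip": -1},
    {"dp": [0, 0, 0], "turn": [-3.5, 0, 0], "grip": -1},
    {"dp": [0, 0, 0], "turn": [0, 0, 0], "grip": -1},
    {"dp": [0, 0, 0], "turn": [0, 0, 0], "grip": -1},
    {"dp": [0, 0, 0], "turn": [0, 0, 0], "grip": -1},
  ],
)

```text
clock: 30.15
position: [0.4787, -0.0602, 0.291]
ee_rot: [0.534, 0.464, 0.533, -0.464]
contact_force: [-0.3, -0.2, -1.2]
width: 0.0148
```

```bash
python3 - <<'E'
from h import *
plan([.4788,-.0602,.102],8)
c,im=hov('pics/w23.png')
j=manip.get_image('side')[:,:,::-1];cv2.imwrite('pics/s23.png',j);crop(j,230,190,200,150,4,'pics/s23c.png')
E
```

```text
t 30.15 grasp [ 0.4787 -0.0602  0.136 ] jaw 8.0 w 0.0148 F [-0.3 -0.2 -1.2] q6 -0.41
tilt [0.0004 0.0001] TURN [-0.02  0.   -0.02] then DP [0.034  0.0001 0.    ]   (if dp first: [0.034  0.0001 0.    ] )
```

View pics/w23.png

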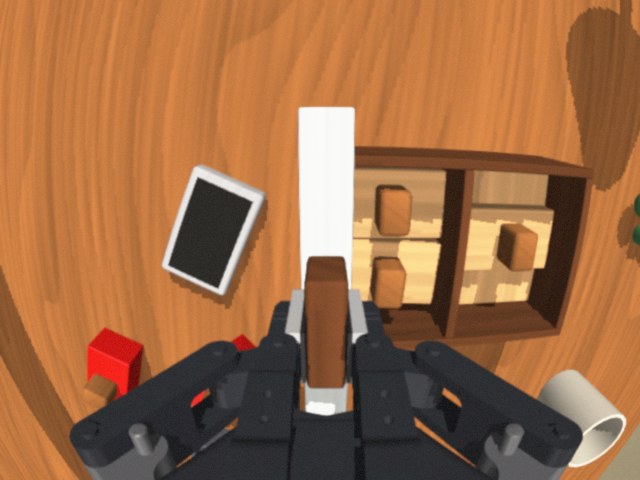

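View pics/s23c.png

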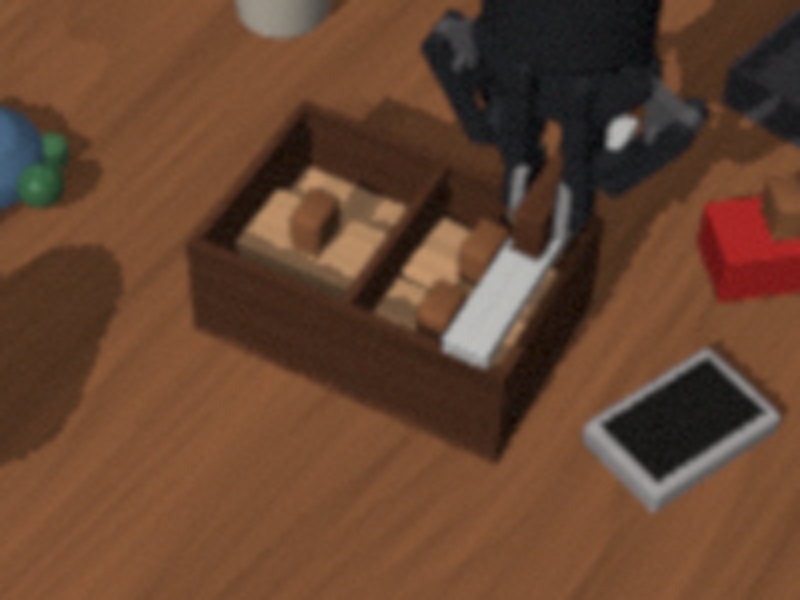

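The stamps are all flat in the box, and the bar is level above the near end. Lowering it onto the rim.

>>> arm_command(
  targets=[
    {"dp": [0.015, 0, 0], "turn": [0, 0, 0], "grip": -1},
    {"dp": [0.01, 0, 0], "turn": [0, 0, 0], "grip": -1},
    {"dp": [0.005, 0, 0], "turn": [0, 0, 0], "grip": -1},
    {"dp": [0.002, 0, 0], "turn": [0, 0, 0], "grip": -1},
    {"dp": [0.001, 0, 0], "turn": [0, 0, 0], "grip": -1},
    {"dp": [0, 0, 0], "turn": [0, 0, 0], "grip": -1},
    {"dp": [0, 0, 0], "turn": [0, 0, 0], "grip": -1},
  ],
)

```text
clock: 30.95
position: [0.479, -0.0605, 0.2581]
ee_rot: [0.534, 0.464, 0.533, -0.464]
contact_force: [0.5, -0.3, -1.2]
width: 0.0145
```

```bash
python3 - <<'E'
from h import *
plan([.4788,-.0602,.102],8)
E
```

```text
t 30.95 grasp [ 0.4791 -0.0606  0.1031] jaw 8.0 w 0.0145 F [ 0.5 -0.3 -1.2] q6 -0.41
tilt [0.0008 0.0002] TURN [-0.01  0.01 -0.04] then DP [ 0.0011 -0.0001 -0.0004]   (if dp first: [ 0.0011 -0.0001 -0.0004] )
```

>>> arm_command(
  targets=[
    {"dp": [0.001, 0, 0], "turn": [0, 0, 0], "grip": -1},
    {"dp": [0.001, 0, 0], "turn": [0, 0, 0], "grip": -1},
    {"dp": [0, 0, 0], "turn": [0, 0, 0], "grip": -1},
    {"dp": [0, 0, 0], "turn": [0, 0, 0], "grip": -1},
  ],
)

```text
clock: 31.35
position: [0.4789, -0.0605, 0.2567]
ee_rot: [0.534, 0.464, 0.533, -0.464]
contact_force: [-1.4, -0.6, 5.6]
width: 0.014
```

Contact is about 6.8 N. Sweeping along +tool y, which is box +x.

>>> arm_command(
  targets=[
    {"dp": [0.0003, 0, 0], "turn": [0, 0, 0], "grip": -1},
    {"dp": [0, 0.006, 0], "turn": [0, 0, 0], "grip": -1},
    {"dp": [0, 0.01, 0], "turn": [0, 0, 0], "grip": -1},
    {"dp": [0, 0.01, 0], "turn": [0, 0, 0], "grip": -1},
    {"dp": [0, 0.01, 0], "turn": [0, 0, 0], "grip": -1},
    {"dp": [0, 0.01, 0], "turn": [0, 0, 0], "grip": -1},
  ],
)

```text
clock: 31.95
position: [0.522, -0.0542, 0.2566]
ee_rot: [0.532, 0.462, 0.536, -0.466]
contact_force: [-9.8, -0.8, 14.5]
width: 0.0147
```

```bash
python3 - <<'E'
from h import *
plan([.6372,-.0378,.102],8)
E
```

```text
t 31.95 grasp [ 0.5208 -0.0543  0.1016] jaw 8.1 w 0.0147 F [-9.8 -0.8 14.5] q6 -0.37
tilt [-0.0076 -0.0004] TURN [ 0.05 -0.02  0.43] then DP [-0.0004  0.1164 -0.0002]   (if dp first: [-1.300e-03  1.164e-01 -1.000e-04] )
```

>>> arm_command(
  targets=[
    {"dp": [-0.0005, 0.008, 0], "turn": [0, 0, 0], "grip": -1},
    {"dp": [0, 0.008, 0], "turn": [0, 0, 0], "grip": -1},
    {"dp": [0, 0.008, 0], "turn": [0, 0, 0], "grip": -1},
    {"dp": [0, 0.008, 0], "turn": [0, 0, 0], "grip": -1},
  ],
)

```text
clock: 32.35
position: [0.5548, -0.0497, 0.2567]
ee_rot: [0.533, 0.463, 0.535, -0.465]
contact_force: [-5.4, -1.3, 9.5]
width: 0.0144
```

```bash
python3 - <<'E'
from h import *
plan([.6372,-.0378,.102],8)
E
```

```text
t 32.35 grasp [ 0.5541 -0.0498  0.1017] jaw 8.0 w 0.0144 F [-5.4 -1.3  9.5] q6 -0.35
tilt [-0.0046 -0.0002] TURN [ 0.03 -0.01  0.26] then DP [-0.0003  0.0833 -0.0003]   (if dp first: [-0.0007  0.0833 -0.0003] )
```

>>> arm_command(
  targets=[
    {"dp": [0, 0.003, 0], "turn": [0, 0, 0], "grip": -1},
    {"dp": [0, 0.006, 0], "turn": [0, 0, 0], "grip": -1},
    {"dp": [0, 0.008, 0], "turn": [0, 0, 0], "grip": -1},
    {"dp": [0, 0.008, 0], "turn": [0, 0, 0], "grip": -1},
    {"dp": [0, 0.008, 0], "turn": [0, 0, 0], "grip": -1},
    {"dp": [0, 0.008, 0], "turn": [0, 0, 0], "grip": -1},
  ],
)

```text
clock: 32.95
position: [0.5957, -0.044, 0.2567]
ee_rot: [0.533, 0.463, 0.535, -0.465]
contact_force: [-5.6, -1.4, 8.5]
width: 0.0148
```

```bash
python3 - <<'E'
from h import *
plan([.6372,-.0378,.102],8)
E
```

```text
t 32.95 grasp [ 0.5951 -0.0441  0.1017] jaw 8.0 w 0.0148 F [-5.6 -1.4  8.5] q6 -0.33
tilt [-0.0038 -0.0001] TURN [ 0.02 -0.01  0.22] then DP [-0.0003  0.042  -0.0004]   (if dp first: [-0.0005  0.042  -0.0004] )
```

>>> arm_command(
  targets=[
    {"dp": [0, 0.008, 0], "turn": [0, 0, 0], "grip": -1},
    {"dp": [0, 0.008, 0], "turn": [0, 0, 0], "grip": -1},
    {"dp": [0, 0.008, 0], "turn": [0, 0, 0], "grip": -1},
    {"dp": [0, 0.008, 0], "turn": [0, 0, 0], "grip": -1},
    {"dp": [0, 0.006, 0], "turn": [0, 0, 0], "grip": -1},
    {"dp": [0.0003, 0, 0], "turn": [0, 0, 0], "grip": -1},
    {"dp": [0, 0, 0], "turn": [0, 0, 0], "grip": -1},
    {"dp": [0, 0, 0], "turn": [0, 0, 0], "grip": -1},
  ],
)

```text
clock: 33.75
position: [0.6342, -0.0387, 0.2567]
ee_rot: [0.534, 0.464, 0.534, -0.464]
contact_force: [-2.6, 0.1, 7.8]
width: 0.0146
```

```bash
python3 - <<'E'
from h import *
plan([.448,.14,.14],1)
c,im=hov('pics/w24.png')
j=manip.get_image('side')[:,:,::-1];cv2.imwrite('pics/s24.png',j);crop(j,230,190,200,150,4,'pics/s24c.png')
E
```

```text
t 33.75 grasp [ 0.6342 -0.0387  0.1017] jaw 8.0 w 0.0146 F [-2.6  0.1  7.8] q6 -0.31
tilt [0.0001 0.0003] TURN [ 7.01  0.01 -0.  ] then DP [-0.0383 -0.1831 -0.1819]   (if dp first: [-0.0383 -0.1595 -0.2029] )
```

View pics/w24.png

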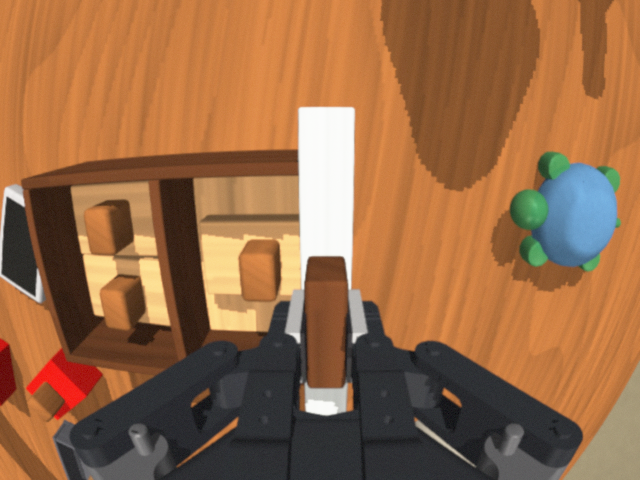

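View pics/s24c.png

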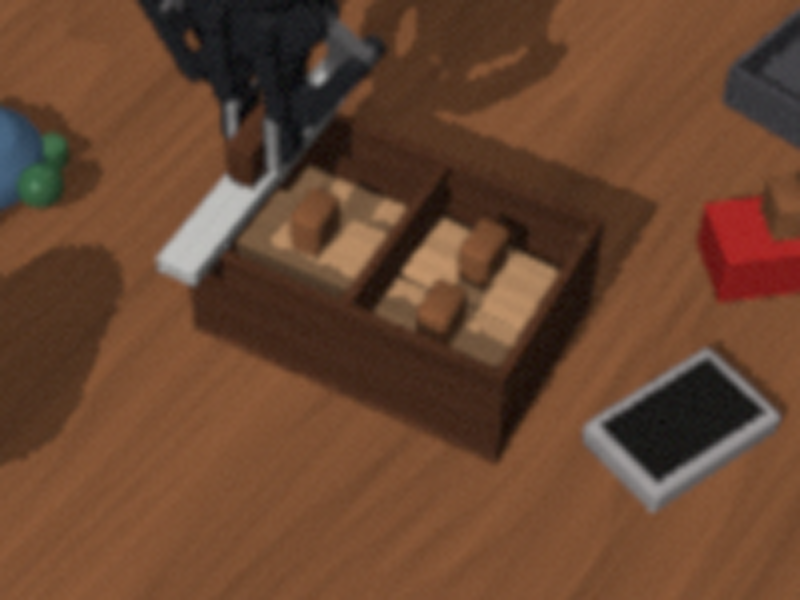

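The bar is at the far end and pressing at about 8 N. Now I'll lift it and return it to the console.

>>> arm_command(
  targets=[
    {"dp": [-0.015, 0, 0], "turn": [0, 0, 0], "grip": -1},
    {"dp": [-0.035, 0, 0], "turn": [0, 0, 0], "grip": -1},
    {"dp": [0, -0.0264, -0.035], "turn": [0, 0, 0], "grip": -1},
    {"dp": [0, -0.0264, -0.035], "turn": [0, 0, 0], "grip": -1},
    {"dp": [0, -0.0264, -0.035], "turn": [0, 0, 0], "grip": -1},
    {"dp": [0, -0.0264, -0.035], "turn": [0, 0, 0], "grip": -1},
    {"dp": [0, -0.0264, -0.035], "turn": [0, 0, 0], "grip": -1},
    {"dp": [0, -0.0264, -0.035], "turn": [0, 0, 0], "grip": -1},
  ],
)

```text
clock: 34.65
position: [0.4471, 0.1484, 0.3055]
ee_rot: [0.533, 0.464, 0.533, -0.464]
contact_force: [0.1, 0.8, -0.6]
width: 0.0141
```

>>> arm_command(
  targets=[
    {"dp": [0, 0, 0], "turn": [0, 0, 0], "grip": -1},
    {"dp": [0, 0, 0], "turn": [0, 0, 0], "grip": -1},
    {"dp": [0.04, 0, 0], "turn": [0, 0, 0], "grip": -1},
    {"dp": [0.04, 0, 0], "turn": [0, 0, 0], "grip": -1},
    {"dp": [0.02, 0, 0], "turn": [0, 0, 0], "grip": -1},
    {"dp": [0, 0, 0], "turn": [0, 0, 0], "grip": -1},
    {"dp": [0, 0, 0], "turn": [0, 0, 0], "grip": -1},
  ],
)

```text
clock: 35.35
position: [0.4496, 0.1468, 0.2058]
ee_rot: [0.534, 0.464, 0.533, -0.464]
contact_force: [0.1, 0.9, -0.8]
width: 0.0145
```

```bash
python3 - <<'E'
from h import *
plan([.448,.147,.0318])
c,im=hov('pics/w25.png')
E
```

```text
t 35.35 grasp [0.4497 0.1468 0.0508] jaw 7.9 w 0.0145 F [ 0.1  0.9 -0.8] q6 0.03
tilt [0.0007 0.    ] TURN [-0.    0.   -0.04] then DP [ 0.019  -0.0015 -0.0004]   (if dp first: [ 0.019  -0.0016 -0.0004] )
```

View pics/w25.png

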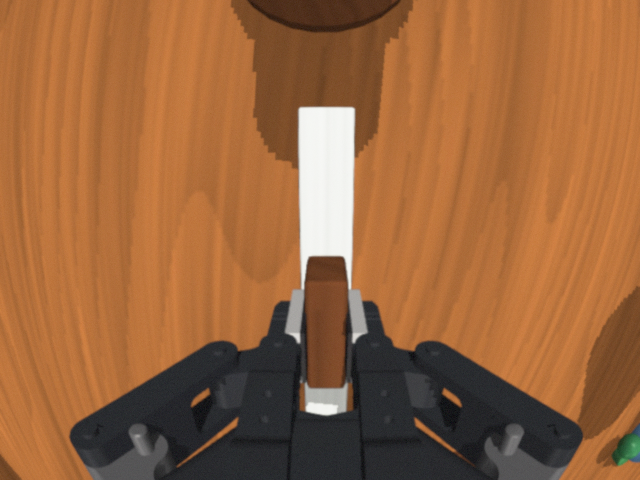

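>>> arm_command(
  targets=[
    {"dp": [0.012, 0, 0], "turn": [0, 0, 0], "grip": -1},
    {"dp": [0.006, 0, 0], "turn": [0, 0, 0], "grip": -1},
    {"dp": [0.0015, 0, 0], "turn": [0, 0, 0], "grip": -1},
    {"dp": [0, 0, 0], "turn": [0, 0, 0], "grip": -1},
    {"dp": [0, 0, 0], "turn": [0, 0, 0], "grip": 0},
    {"dp": [0, 0, 0], "turn": [0, 0, 0], "grip": 0},
    {"dp": [0, 0, 0], "turn": [0, 0, 0], "grip": 0},
  ],
)

```text
clock: 36.1
position: [0.4484, 0.1474, 0.1866]
ee_rot: [0.534, 0.464, 0.533, -0.464]
contact_force: [0.1, 0.1, 0.9]
width: 0.0422
```

>>> arm_command(
  targets=[
    {"dp": [-0.03, 0, 0], "turn": [0, 0, 0], "grip": 0},
    {"dp": [-0.045, 0, 0], "turn": [0, 0, 0], "grip": 0},
    {"dp": [-0.045, 0, 0], "turn": [0, 0, 0], "grip": 0},
    {"dp": [-0.045, 0, 0], "turn": [0, 0, 0], "grip": 0},
    {"dp": [-0.045, 0, 0], "turn": [0, 0, 0], "grip": 0},
    {"dp": [0, -0.04, 0], "turn": [0, 0, 0], "grip": 0},
    {"dp": [0, -0.04, 0], "turn": [0, 0, 0], "grip": 0},
    {"dp": [0, 0, 0], "turn": [0, 0, 0], "grip": 0},
  ],
)

```text
clock: 36.9
position: [0.3639, 0.1356, 0.3962]
ee_rot: [0.533, 0.463, 0.535, -0.465]
contact_force: [1.1, 0.1, -1.4]
width: 0.0432
```

>>> arm_command(
  targets=[
    {"dp": [0, 0, 0], "turn": [0, 0, 0], "grip": 0},
    {"dp": [0, 0, 0], "turn": [0, 0, 0], "grip": 0},
    {"dp": [0, 0, 0], "turn": [0, 0, 0], "grip": 0},
  ],
)

```text
clock: 37.2
position: [0.37, 0.1363, 0.3962]
ee_rot: [0.534, 0.464, 0.534, -0.464]
contact_force: [0.2, -0.2, -0.4]
width: 0.0426
```

```bash
python3 - <<'E'
from h import *
print(manip.get_state()['clock'],manip.get_state()['width'])
for n in('top','side'): cv2.imwrite(f'pics/{n}_end.png',manip.get_image(n)[:,:,::-1])
i=cv2.imread('pics/side_end.png');crop(i,190,190,270,200,2.9,'pics/side_endc.png')
t=cv2.imread('pics/top_end.png');crop(t,120,130,350,220,2.2,'pics/top_endc.png')
E
```

```text
37.2 0.04261292002886237
```

View pics/top_endc.png

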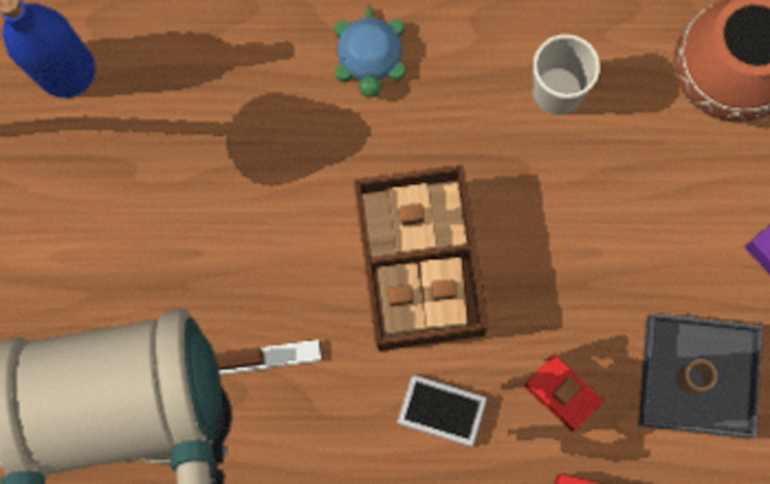

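View pics/side_end.png

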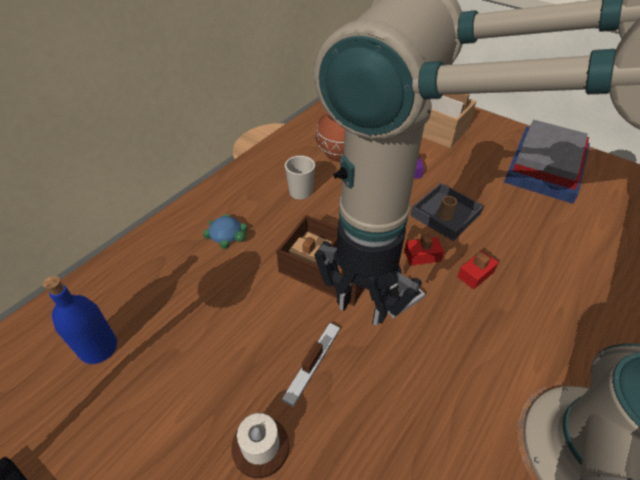

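View pics/side_endc.png

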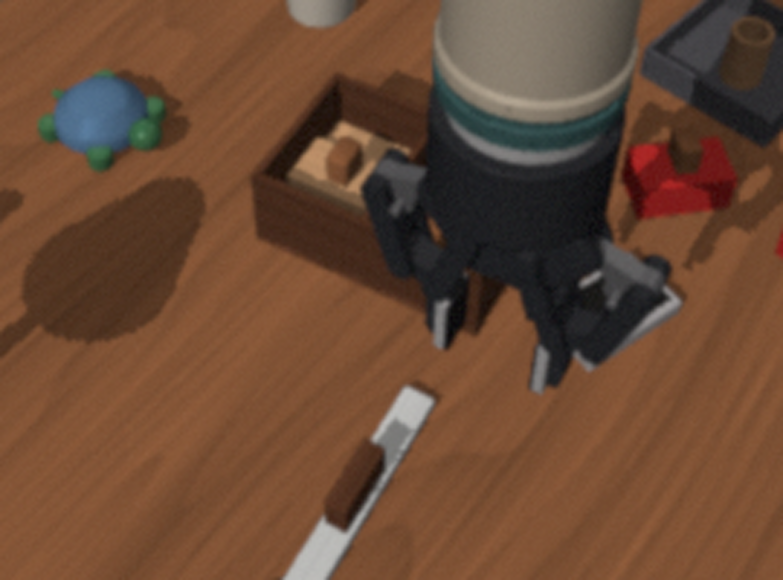

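The final views show everything in place. Handing in.

```bash
python3 -c "
from rig import manip
print(manip.sign_off())"
```

```text
the job is handed in; nothing more can be done
None
```

The job was handed in at about 37 s of the 210 s allowed, with nothing visibly out of place in the last views; no verdict was reported.

- **Core and roll:** The spent core stands in the scrap tray. The fresh roll is fully down over the spindle, centred and seated on the disc.
- **Stamps:** Three were present, two thick and one thin. The thick ones are in the deep bay and the thin one in the shallow bay, all grip-up and flat. I left the purple and red look-alikes alone.
- **Straightedge check:** I drew it from the near end of the rim to the far end. The force readings showed contact of roughly 6 to 15 N, and the tool tilted under 0.01 rad. It now lies flat on the console near where it started.
- **Last checks:** The turtle, ink tin and cup look unmoved, and the gripper is open and clear of everything. In the final pictures the arm partly hid the box in the side view and the stand in the top view. For those I relied on the other camera and on earlier close views.
- **Disagreements between views:** The cameras differed by 3 to 6 mm on the box, roll and stand. My first reading of the box was about 4.5 mm off because I had taken the outer wall face for the rim edge. The roll needed a 5 mm shift before it went onto the spindle. I corrected both before placing anything.

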